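# Sift the weld nuts between the sprung stops

### The job

Hold the sieve by its handle and first slide it slowly along its rails until the left sprung stop (the one further to the robot's left) gives a little, then the right one, to feel how much travel there is; then shake it briskly side to side between them, never driving a spring solid, until all four small nuts have dropped into the catch tray. Do not lift the sieve off the rails before that, press it hard on the station or touch the nuts with the gripper. Then set the sieve, with the three large nuts still in it, flat down in the plywood tray and let go, leaving everything else on the table alone.

Things in the scene. Friction and masses are not known exactly. Their poses are not given: they have to be found in the camera images.
- sieve_handle (a point): Centre of the sieve's wooden handle bar, which bridges the sieve over its middle along the sieve's x: 140 mm long, 16 mm wide (grip it across this), 24 mm tall. The point is 76 mm above the sieve's underside; axes as the sieve's. Below the bar 60 mm are free down to the sieve's floor, where nuts stand up to 14 mm high.
- sieve: Square steel sieve 140 x 140 mm, walls 34 mm high, 4 mm thick, 0.3 to 0.5 kg plus 0.26 kg of nuts; origin: centre of its underside, z up. The 4 mm floor has staggered rows of 24 mm square holes; small nuts rest on the flat lands between (friction 0.2 to 0.3) until shaken briskly along the sieve's y, 20 to 30 mm onto a hole. It starts on the station's rails.
- station: Fixed aluminium station, 160 (x) by 292 mm (y): a catch tray (floor 5 mm thick) whose long side walls are rails, tops 40 mm above the table, on which the sieve slides along y (drag 1 to 4 N). Guides 14 mm higher leave it 2.5 mm play each side. Origin: centre of the underside, on the table. Sprung stops stand at both ends: left at +y, right at -y; the sieve starts between them.
- stop_left: Bracket of the left sprung stop, origin 175 mm along +y from the station's, axes alike. Its block carries a plunger with a 44 x 24 mm rubber pad facing the sieve, clamped anew each time: the pad meets the sieve when the sieve's centre is at y = +8 to +38 mm of the station. Not reported: find it by feel. Spring: 1.5 N per mm from zero, solid after 11 mm (16 N).
- stop_right: Bracket of the right sprung stop, like the left one but turned half round: origin 175 mm along -y from the station's. Its pad meets the sieve when the sieve's centre is somewhere from y = -8 to -38 mm of the station, set independently of the left one and not reported: find it by feel. Same spring: 1.5 N per mm, solid after 11 mm.
- nest: The fixed shallow plywood tray in which the sieve is to be set down, 160 x 160 mm outside, 18 mm high, walls 5 mm: the sieve has 5 mm of play on each side. Origin: centre of its underside on the table; its inner floor is 5 mm above that.
- small0: One of the four small round steel weld nuts, 16 mm across, 8 mm high, 12 g; fits through the sieve's holes; starts flat on the sieve's floor. Origin at the centre of its underside.
- small1: One of the four small round steel weld nuts, 16 mm across, 8 mm high, 12 g; fits through the sieve's holes; starts flat on the sieve's floor. Origin at the centre of its underside.
- small2: One of the four small round steel weld nuts, 16 mm across, 8 mm high, 12 g; fits through the sieve's holes; starts flat on the sieve's floor. Origin at the centre of its underside.
- small3: One of the four small round steel weld nuts, 16 mm across, 8 mm high, 12 g; fits through the sieve's holes; starts flat on the sieve's floor. Origin at the centre of its underside.
- big0: One of the three large round steel weld nuts, 32 mm across, 14 mm high, 70 g; cannot pass the holes. Origin at the centre of its underside.
- big1: One of the three large round steel weld nuts, 32 mm across, 14 mm high, 70 g; cannot pass the holes. Origin at the centre of its underside.
- big2: One of the three large round steel weld nuts, 32 mm across, 14 mm high, 70 g; cannot pass the holes. Origin at the centre of its underside.
- strip_a: Bystander: steel strip offcut 100 x 24 x 4 mm, between station and plywood tray. Origin at its underside or middle. Leave it alone.
- strip_b: Bystander: steel strip offcut 120 x 30 x 4 mm. Origin at its underside or middle. Leave it alone.
- angle: Bystander: bent steel angle offcut 110 mm long, 40 mm high. Origin at its underside or middle. Leave it alone.
- tape: Bystander: roll of paper tape, 110 mm across, 24 mm high. Origin at its underside or middle. Leave it alone.
- mate: Bystander: wooden mate cup with steel rim and straw, 76 mm across, 165 mm high with its straw. Origin at its underside or middle. Leave it alone.
- brush: Bystander: wooden-handled brush lying on the table. Origin at its underside or middle. Leave it alone.

How it is judged (in metres and radians):
On the way, in this order (a step that is already met when the one before it is completed fails the run):
1. the sieve presses the left sprung stop in a little (more than 3 N) (contact force between sieve and stop_left above 3 N), for 0.04 s.
2. the sieve presses the right sprung stop in a little (more than 3 N) (contact force between sieve and stop_right above 3 N), for 0.04 s.
3. all four small nuts lie in the catch tray (z of small0 in the frame of station between 0 and 0.03 m and x of small0 in the frame of station between -0.066 and 0.066 m and y of small0 in the frame of station between -0.146 and 0.146 m and z of small1 in the frame of station between 0 and 0.03 m and x of small1 in the frame of station between -0.066 and 0.066 m and y of small1 in the frame of station between -0.146 and 0.146 m and z of small2 in the frame of station between 0 and 0.03 m and x of small2 in the frame of station between -0.066 and 0.066 m and y of small2 in the frame of station between -0.146 and 0.146 m and z of small3 in the frame of station between 0 and 0.03 m and x of small3 in the frame of station between -0.066 and 0.066 m and y of small3 in the frame of station between -0.146 and 0.146 m), for 0.2 s.
At the end, for the whole second after the job is handed in: All four small nuts lie in the station's catch tray; the sieve rests flat in the plywood tray (centre within 12 mm, underside within 4 mm of the tray's floor, tilt under 0.05 rad) with all three large nuts inside it, released and at rest (all of step 3 and z of big0 in the frame of sieve between 0 and 0.035 m and x of big0 in the frame of sieve between -0.07 and 0.07 m and y of big0 in the frame of sieve between -0.07 and 0.07 m and z of big1 in the frame of sieve between 0 and 0.035 m and x of big1 in the frame of sieve between -0.07 and 0.07 m and y of big1 in the frame of sieve between -0.07 and 0.07 m and z of big2 in the frame of sieve between 0 and 0.035 m and x of big2 in the frame of sieve between -0.07 and 0.07 m and y of big2 in the frame of sieve between -0.07 and 0.07 m and horizontal distance between sieve and nest below 0.012 m and z of sieve in the frame of nest below 0.009 m and angle between sieve's own z axis and vertical below 0.05 rad and linear speed of sieve below 0.02 m/s); the robot touches nothing.
It fails at once if a sprung stop is driven solid (more than 20 N) (contact force between sieve and stop_left above 20 N or contact force between sieve and stop_right above 20 N).
It fails at once if the sieve is jammed or pressed hard on the station (more than 60 N) (contact force between sieve and station above 60 N).
It fails at once if the sieve is lifted more than 12 mm off the rails before all small nuts are through (z of sieve in the frame of station above 0.052 m and not (z of each of small0, small1, small2, small3 in the frame of station below 0.03 m)).
It fails at once if the gripper touches a nut (contact force between the fingers and small0 above 0.3 N or contact force between the fingers and small1 above 0.3 N or contact force between the fingers and small2 above 0.3 N or contact force between the fingers and small3 above 0.3 N or contact force between the fingers and big0 above 0.3 N or contact force between the fingers and big1 above 0.3 N or contact force between the fingers and big2 above 0.3 N).
It fails at once if a bystander is moved more than 30 mm (distance of any of strip_a, strip_b, angle, tape, mate, brush from where it was at the start of the episode above 0.03 m).
It also fails if it takes over 53 s, if anything falls off the work surface, if the arm or the gripper's body presses on something with over 40 N, if the wrist force passes 120 N, or if a joint passes its speed limit or range.

### The arm

A 6-joint arm with a two-finger parallel gripper is mounted at the origin on the work surface. World frame = base frame: x ahead of the robot, y to its left, z up, the work surface at z = 0. Lengths are in mm, angles in rad, forces in N, time in s.
With the tool pointing down it reaches from about 275 to 750 mm from the base axis. Payload 10.2 kg.
Tool frame: the origin (TCP) lies midway between the tips of the shut fingers; the grasp point (between the pads) lies grasp_offset behind it (grasp_offset is the distance from the TCP to the grasp point, in mm); x points along the fingers, z is the direction in which the jaws open and shut, and the axes are right-handed (so a half turn about x gives the same grasp; the last joint's range is limited). The gripper opens to 85 mm and grips with 20 to 120 N. Pads are 22 mm wide; open, the fingers measure 114 mm over their backs; the gripper's body (76 mm by 85 mm) begins 54 mm behind the grasp point. The pads swing forward as they close: fully open they stand 13 mm farther back than shut.
Start: joints at [1.026, 0.313, 1.498, -0, 1.331, -0.223], TCP at [166.057, 498.052, 231.294] pointing down, gripper open.
Joint ranges: [-2.94, 2.94], [-0.97, 2.17], [0.19, 2.56], [-1.23, 4.37], [0.02, 3.11], [-2.88, 2.88]. Speed limits (rad/s): [2.39, 2.39, 3.01, 3.14, 3.14, 3.14].

### API

Orientations are given as a unit quaternion [w, x, y, z].
In Python, from rig import sense, capture, calibration, finish_job, grasp_offset gives the robot as it stands.
- The arm moves only by the shell command python3 -m jog 'ROWS' [FORCE]. ROWS is JSON, a list of rows, each an object with "linear": the shift along the tool's x, y, z scaled (see below), a list of three; "rotation": the turn, a rotation vector about the tool's x, y, z scaled (see below), a list of three; "grip": the finger opening in mm, from 0 to 85.4. A call has 1 to 20 rows; each row is the pose to reach, as a shift and turn from the pose measured when the call began, along the tool's axes at that moment; what a row does not reach only later rows make up. The controller multiplies each number of a shift by 0.3 m and each number of a turn by 0.5 rad. A row lasts 1/12 s, in which the tool goes at most 41.7 mm and 7.16 degrees, less where a joint would pass 70% of its speed; a pose out of reach is approached as far as the arm can. A call with a number of a shift or a turn outside -1 to 1 is refused whole. A call with a gripper value outside its range is refused whole. The fingers move at their own pace and stop on an object; FORCE is the grip in N (left out, the last holds). Time passes only in rows, so rows that repeat a pose let the fingers close. It gives the time, the measured TCP pose, the force and the opening at its end, in the units of the state.
- sense(): the state, without advancing time (a new reading comes with each control period).
- capture(name): name is "scene" or "top"; returns (picture, depth): 480x640x3 uint8, red, green, blue; 480x640 float32, mm along the optical axis (not along the pixel's ray), 0 where there is no reading.
- calibration(name): a dict with "intrinsics" (3x3 intrinsics, pixels), "world_from_camera" (4x4, takes a point from camera to world coordinates). Camera axes: x right, y up, looking along -z (the intrinsics and any distortion apply to the point x, -y, -z); pixel columns grow to the right and rows downward; lengths in mm; the calibration is good to about 2 mm. A picture is of the moment at which its call begins. calibration takes no time and is no camera call.
- finish_job(): hands the job in, once; it reports no verdict.
The state is a dict: "time_s": time; "joints": joint angles; "dq": joint speeds; "tau": joint torques, N m; "eef_pos": TCP position; "ee_rot": TCP orientation; "force": force on the tool from outside, world axes, zero at the start; "wrist_torque": the same for the moment, N m; "grip_width": opening from 0.0 (shut) to 1.0 (fully open).
Only numpy, scipy, OpenCV 4.12 (cv2) and the standard library are available. Lean on these libraries where they do the work, as an engineer would, in place of code of your own. Each camera call takes 0.05 s, during which the arm holds its last target.

## Working session

There is one attempt and no reset: what is moved stays moved. The work goes in short steps, Python scripts to look and compute and a shell command to move; the robot and the scene stay as the last step left them, time stands still between calls to the robot, and variables do not carry over. Pictures are saved under pics/ and viewed, and the job is handed in when it is done.

```bash
mkdir -p pics; ls
python3 - <<'E'
from rig import *
import cv2,json,numpy as np
np.set_printoptions(suppress=True,precision=3)
s=sense();print(s);print(grasp_offset)
for n in("scene","top"):
    p,d=capture(n);cv2.imwrite(f"pics/{n}0.png",p[...,::-1]);np.save(f"{n}0.npy",d);c=calibration(n);print(n,c)
E
```

```text
pics
{'time_s': 0.0, 'joints': array([ 1.026,  0.313,  1.498, -0.   ,  1.331, -0.223]), 'dq': array([ 0.001, -0.001,  0.001,  0.002, -0.001, -0.002]), 'tau': array([ -0.   , -41.227, -25.975,  -0.   ,   0.004,   0.   ]), 'eef_pos': array([165.929, 497.803, 230.698]), 'ee_rot': array([ 0.573, -0.414,  0.574,  0.413]), 'force': array([ 0.179, -0.114, -0.185]), 'wrist_torque': array([-0.003,  0.02 , -0.013]), 'grip_width': 1.000451273103789}
18.700000000000003
scene {'intrinsics': array([[526.394,   0.   , 321.792],
       [  0.   , 526.394, 238.312],
       [  0.   ,   0.   ,   1.   ]]), 'world_from_camera': array([[  -0.786,   -0.377,    0.491, 1101.217],
       [   0.619,   -0.485,    0.618,  849.113],
       [   0.005,    0.789,    0.615,  850.395],
       [   0.   ,    0.   ,    0.   ,    1.   ]])}
top {'intrinsics': array([[530.22 ,   0.   , 316.74 ],
       [  0.   , 530.22 , 238.359],
       [  0.   ,   0.   ,   1.   ]]), 'world_from_camera': array([[  -0.005,    0.99 ,   -0.144,  328.872],
       [  -1.   ,   -0.002,    0.021,  109.094],
       [   0.02 ,    0.144,    0.989, 1411.686],
       [   0.   ,    0.   ,    0.   ,    1.   ]])}
```

View pics/top0.png

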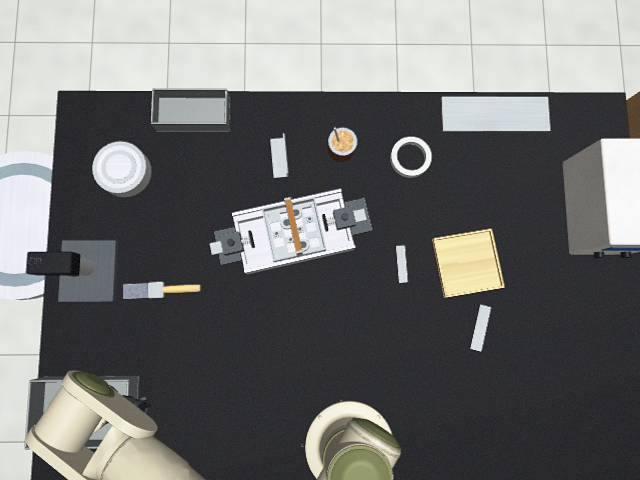

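View pics/scene0.png

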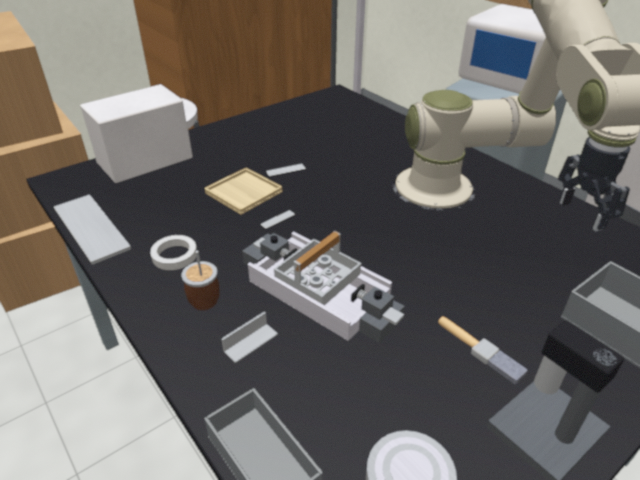

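The top view shows the station at about (295,230), the brown handle from (288,200) to (298,252), the plywood tray at (468,263), and strip_a at (402,264). The mate cup, tape and angle lie beyond the station. In the picture, left is the robot's +y.

```bash
cat > h.py <<'E'
import numpy as np,cv2
from rig import *
np.set_printoptions(suppress=True,precision=3)
def ray(cal,u,v,z):
    K=cal["intrinsics"];T=np.array(cal["world_from_camera"])
    d=np.linalg.inv(K)@np.array([u,v,1.]);d=T[:3,:3]@np.array([d[0],-d[1],-d[2]]);o=T[:3,3]
    return o+d*(z-o[2])/d[2]
def proj(cal,P):
    K=cal["intrinsics"];T=np.array(cal["world_from_camera"])
    c=T[:3,:3].T@(np.asarray(P,float)-T[:3,3]);c=np.array([c[0],-c[1],-c[2]]);p=K@c;return p[:2]/p[2]
def rect(m,z,cal):
    m=cv2.morphologyEx(m,cv2.MORPH_OPEN,np.ones((2,2),np.uint8))
    cs,_=cv2.findContours(m,cv2.RETR_EXTERNAL,cv2.CHAIN_APPROX_NONE)
    c=max(cs,key=cv2.contourArea)
    pts=np.array([ray(cal,p[0][0],p[0][1],z)[:2] for p in c],np.float32)
    return cv2.minAreaRect(pts),cv2.boxPoints(cv2.minAreaRect(pts)),cv2.boundingRect(c)
E
python3 - <<'E'
from h import *
for n in("top","scene"):
    p=cv2.imread(f"pics/{n}0.png");cal=calibration(n);d=np.load(f"{n}0.npy")
    hsv=cv2.cvtColor(p,cv2.COLOR_BGR2HSV)
    box=np.zeros(p.shape[:2],np.uint8)
    if n=="top": box[190:262,270:315]=255
    else: box[225:275,285:350]=255
    m=cv2.inRange(hsv,(5,110,60),(18,255,255))&box
    print(n,"handle",rect(m,128,cal))
    box[:]=0
    if n=="top": box[220:305,425:515]=255
    else: box[160:220,195:290]=255
    m=cv2.inRange(hsv,(10,40,100),(35,255,255))&box
    print("nest",rect(m,18,cal))
    h,w=480,640
    # depth->height
    uu,vv=np.meshgrid(np.arange(w),np.arange(h));K=cal["intrinsics"];T=np.array(cal["world_from_camera"])
    C=np.stack([(uu-K[0,2])/K[0,0]*d,-(vv-K[1,2])/K[1,1]*d,-d],-1);W=C@T[:3,:3].T+T[:3,3]
    np.save(n+"W.npy",W)
    if n=="top":
        print(W[225,293],W[263,468],W[150,520])
        big=cv2.resize(p[170:290,200:380],None,fx=4.4,fy=4.4,interpolation=cv2.INTER_CUBIC);cv2.imwrite("pics/st_top.png",big)
    else:
        big=cv2.resize(p[215:345,225:415],None,fx=4.2,fy=4.2,interpolation=cv2.INTER_CUBIC);cv2.imwrite("pics/st_sc.png",big)
E
```

```text
top handle (((547.0372314453125, 137.91552734375), (127.87601470947266, 14.495316505432129), 12.707818031311035), array([[483.071, 130.921],
       [486.26 , 116.78 ],
       [611.003, 144.91 ],
       [607.815, 159.051]], dtype=float32), (287, 201, 16, 51))
nest (((463.8605041503906, -323.75469970703125), (161.4116973876953, 165.6962890625), 9.365546226501465), array([[ 370.748, -255.144],
       [ 397.713, -418.632],
       [ 556.973, -392.365],
       [ 530.008, -228.877]], dtype=float32), (433, 229, 73, 70))
[548.497 140.001 128.703] [ 465.547 -325.263    6.334] [ 780.367 -486.436    2.048]
scene handle (((553.7763061523438, 152.42318725585938), (138.3048858642578, 30.398212432861328), 12.471549987792969), array([[482.973, 152.33 ],
       [489.538, 122.649],
       [624.579, 152.517],
       [618.015, 182.197]], dtype=float32), (299, 234, 41, 35))
nest (((472.761474609375, -306.9305725097656), (179.6454620361328, 184.78628540039062), 9.009238243103027), array([[ 369.579, -229.743],
       [ 398.515, -412.25 ],
       [ 575.944, -384.118],
       [ 547.008, -201.612]], dtype=float32), (206, 169, 77, 46))
```

View pics/st_top.png

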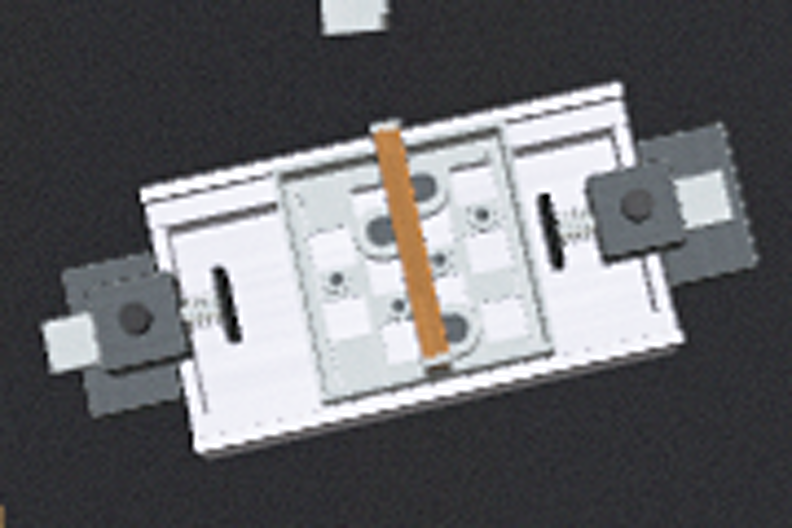

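View pics/st_sc.png

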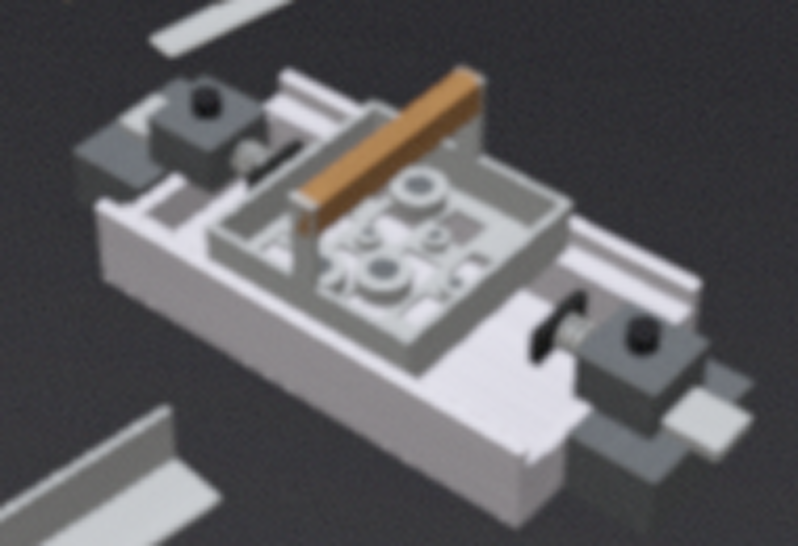

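Top view, enlarged: sieve at zoom (415,270), long station rail edge from (142,188) to (622,85), and pads at (226,304) and (551,232). All four small nuts and three large nuts are in the sieve. Next I'll check the station's yaw and work out the approach.

```bash
cat >> h.py <<'E'
from scipy.spatial.transform import Rotation as R
def Rm(q): return R.from_quat([q[1],q[2],q[3],q[0]])
def plan(pos,yaw=None):
    """target TCP pos, jaw axis direction angle(yaw, mod pi), pointing down -> linear, rotation in units"""
    s=sense();r=Rm(s["ee_rot"]);M=r.as_matrix()
    lin=M.T@(np.array(pos)-s["eef_pos"])/300
    out=[0,0,0]
    if yaw is not None:
        best=None
        for k in(0,np.pi):
            z=np.array([np.cos(yaw+k),np.sin(yaw+k),0]);x=np.array([0,0,-1.]);y=np.cross(z,x)
            rv=(r.inv()*R.from_matrix(np.stack([x,y,z],1))).as_rotvec()
            if best is None or np.linalg.norm(rv)<np.linalg.norm(best):best=rv
        out=best/0.5
    print("lin",lin,"rot",np.array(out))
E
python3 - <<'E'
from h import *
cal=calibration("top")
f=lambda x,y,z:ray(cal,200+x/4.4-.39,170+y/4.4-.39,z)
def ang(a,b):d=a-b;return np.degrees(np.arctan2(d[1],d[0]))
# top rail outer edge z=54, bottom outer edge z 54
A=f(142,188,54);B=f(622,85,54);C=f(196,445,54);D=f(683,335,54)
print(A,B,C,D,(A+B+C+D)/4);print([ang(A,B)-90,ang(C,D)-90,ang(B,D),ang(A,C)])
print("pads",f(226,304,65),f(551,232,65))
s=sense();print(Rm(s["ee_rot"]).as_matrix())
plan([547.5,139,200],np.radians(90+12.6))
E
```

```text
[594.901 300.516  54.   ] [657.162  16.036  54.   ] [442.793 266.5    54.   ] [506.605 -18.112  54.   ] [550.365 141.235  54.   ]
[np.float64(12.344966676199647), np.float64(12.637089223624642), np.float64(12.778867869565246), np.float64(12.605551492367258)]
pads [523.994 249.01   65.   ] [566.237  59.487  65.   ]
[[-0.001 -0.949  0.316]
 [-0.001  0.316  0.949]
 [-1.     0.    -0.001]]
lin [ 0.103 -1.585 -0.732] rot [-1.083 -0.002 -0.001]
```

```bash
python3 -m jog '[{"linear":[0.05,-0.9,-0.4],"rotation":[-0.6,0,0],"grip":85},{"linear":[0.05,-0.9,-0.4],"rotation":[-0.6,0,0],"grip":85},{"linear":[0.05,-0.9,-0.4],"rotation":[-0.6,0,0],"grip":85},{"linear":[0.05,-0.9,-0.4],"rotation":[-0.6,0,0],"grip":85},{"linear":[0.05,-0.9,-0.4],"rotation":[-0.6,0,0],"grip":85},{"linear":[0.05,-0.9,-0.4],"rotation":[-0.6,0,0],"grip":85},{"linear":[0.05,-0.9,-0.4],"rotation":[-0.6,0,0],"grip":85},{"linear":[0.05,-0.9,-0.4],"rotation":[-0.6,0,0],"grip":85},{"linear":[0.05,-0.9,-0.4],"rotation":[-0.6,0,0],"grip":85},{"linear":[0.05,-0.9,-0.4],"rotation":[-0.6,0,0],"grip":85}]' 60
python3 - <<'E'
from h import *
plan([547.5,139,200],np.radians(90+12.6))
E
```

```text
time_s: 0.93
eef_pos: [384.1, 298.4, 215.6]
ee_rot: [0.505, -0.494, 0.506, 0.494]
force: [-0.7, 0.3, -0.5]
grip_width: 0.996
lin [ 0.052 -0.557 -0.518] rot [-0.487 -0.002 -0.003]
```

```bash
python3 -m jog '[{"linear":[0.052,-0.557,-0.518],"rotation":[-0.487,-0.002,-0.003],"grip":85},{"linear":[0.052,-0.557,-0.518],"rotation":[-0.487,-0.002,-0.003],"grip":85},{"linear":[0.052,-0.557,-0.518],"rotation":[-0.487,-0.002,-0.003],"grip":85},{"linear":[0.052,-0.557,-0.518],"rotation":[-0.487,-0.002,-0.003],"grip":85},{"linear":[0.052,-0.557,-0.518],"rotation":[-0.487,-0.002,-0.003],"grip":85},{"linear":[0.052,-0.557,-0.518],"rotation":[-0.487,-0.002,-0.003],"grip":85},{"linear":[0.052,-0.557,-0.518],"rotation":[-0.487,-0.002,-0.003],"grip":85},{"linear":[0.052,-0.557,-0.518],"rotation":[-0.487,-0.002,-0.003],"grip":85},{"linear":[0.052,-0.557,-0.518],"rotation":[-0.487,-0.002,-0.003],"grip":85}]' 60
python3 - <<'E'
from h import *
plan([547.5,139,97],np.radians(90+12.6))
p,d=capture("scene");cv2.imwrite("pics/s1.png",p[100:400,150:550,::-1])
E
```

```text
time_s: 1.68
eef_pos: [546.6, 140.6, 199.9]
ee_rot: [0.442, -0.552, 0.442, 0.553]
force: [-0.6, -0.1, -0.5]
grip_width: 0.992
lin [ 0.343 -0.002 -0.006] rot [ 0.004  0.001 -0.001]
```

View pics/s1.png

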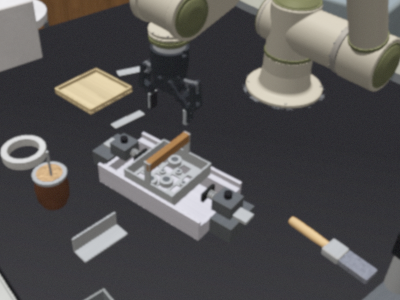

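The gripper is above the handle, straddling it at crop (168,148). Descending now.

```bash
python3 -m jog '[{"linear":[0.1,-0.002,-0.004],"rotation":[0.004,0,0],"grip":85},{"linear":[0.2,-0.002,-0.004],"rotation":[0.004,0,0],"grip":85},{"linear":[0.27,-0.002,-0.004],"rotation":[0.004,0,0],"grip":85},{"linear":[0.32,-0.002,-0.004],"rotation":[0.004,0,0],"grip":85},{"linear":[0.343,-0.002,-0.004],"rotation":[0.004,0,0],"grip":85},{"linear":[0.343,-0.002,-0.004],"rotation":[0.004,0,0],"grip":85},{"linear":[0.343,-0.002,-0.004],"rotation":[0.004,0,0],"grip":85}]' 60
python3 - <<'E'
from h import *
s=sense();print(s["eef_pos"],s["force"])
for n in("top","scene"):
    p,d=capture(n);q=p[170:290,200:380] if n=="top" else p[180:330,220:420]
    cv2.imwrite(f"pics/g_{n}.png",cv2.resize(q[...,::-1],None,fx=4,fy=4,interpolation=cv2.INTER_CUBIC))
E
```

```text
time_s: 2.32
eef_pos: [547.4, 140.5, 98.1]
ee_rot: [-0.442, 0.552, -0.441, -0.552]
force: [-0.2, 0.2, -0.3]
grip_width: 0.998
[547.404 140.539  98.08 ] [-0.232  0.182 -0.29 ]
```

View pics/g_scene.png

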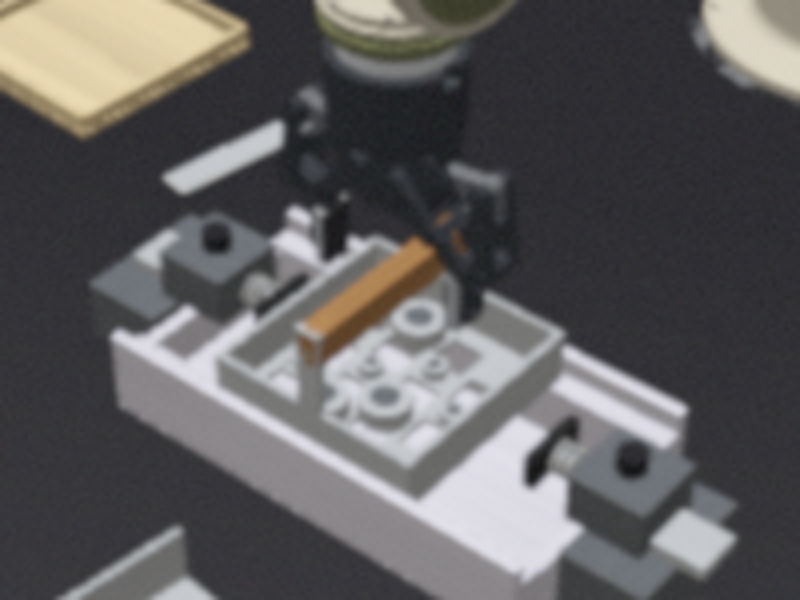

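View pics/g_top.png

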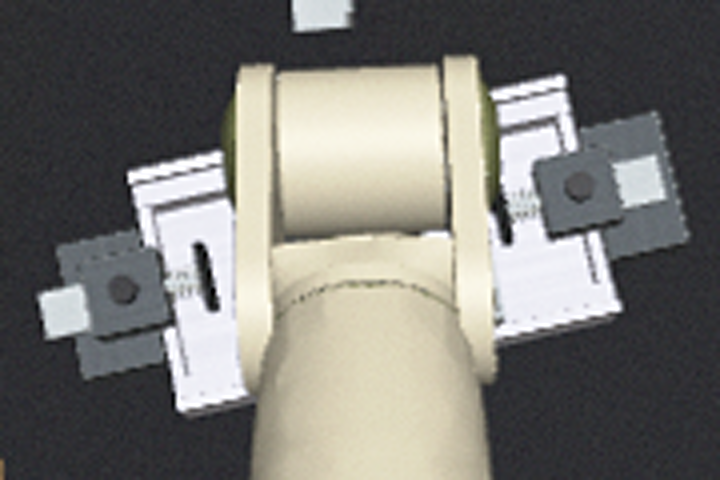

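Fingers straddle the bar: tips at (335,250) and (470,310), midpoint at the bar's centre. Closing.

```bash
python3 -m jog '[{"linear":[0,0,0],"rotation":[0,0,0],"grip":40},{"linear":[0,0,0],"rotation":[0,0,0],"grip":0},{"linear":[0,0,0],"rotation":[0,0,0],"grip":0},{"linear":[0,0,0],"rotation":[0,0,0],"grip":0},{"linear":[0,0,0],"rotation":[0,0,0],"grip":0},{"linear":[0,0,0],"rotation":[0,0,0],"grip":0},{"linear":[0,0,0],"rotation":[0,0,0],"grip":0},{"linear":[0,0,0],"rotation":[0,0,0],"grip":0},{"linear":[0,0,0],"rotation":[0,0,0],"grip":0},{"linear":[0,0,0],"rotation":[0,0,0],"grip":0},{"linear":[0,0,0],"rotation":[0,0,0],"grip":0},{"linear":[0,0,0],"rotation":[0,0,0],"grip":0}]' 80
python3 - <<'E'
from h import *
s=sense();print(s);print(Rm(s["ee_rot"]).as_matrix())
E
```

```text
time_s: 3.42
eef_pos: [548.0, 140.2, 98.8]
ee_rot: [-0.443, 0.553, -0.441, -0.551]
force: [-0.7, 0.5, 4.8]
grip_width: 0.174
{'time_s': 3.4167, 'joints': array([ 0.043,  0.533,  1.539,  0.   ,  1.067, -1.749]), 'dq': array([0.001, 0.   , 0.002, 0.   , 0.   , 0.001]), 'tau': array([ -0.03 , -45.275, -21.485,  -0.033,  -0.202,  -0.02 ]), 'eef_pos': array([548.009, 140.208,  98.802]), 'ee_rot': array([-0.443,  0.553, -0.441, -0.551]), 'force': array([-0.708,  0.526,  4.77 ]), 'wrist_torque': array([ 0.003,  0.162, -0.001]), 'grip_width': 0.17356446748214793}
[[ 0.002 -0.976 -0.219]
 [ 0.    -0.219  0.976]
 [-1.    -0.003 -0.   ]]
```

Gripped (16 mm bar). Tool +z is the station's +y, left. Sliding slowly left.

```bash
python3 -m jog '[{"linear":[0,0,0.007],"rotation":[0,0,0],"grip":0},{"linear":[0,0,0.014],"rotation":[0,0,0],"grip":0},{"linear":[0,0,0.021],"rotation":[0,0,0],"grip":0},{"linear":[0,0,0.028],"rotation":[0,0,0],"grip":0},{"linear":[0,0,0.035],"rotation":[0,0,0],"grip":0},{"linear":[0,0,0.042],"rotation":[0,0,0],"grip":0},{"linear":[0,0,0.049],"rotation":[0,0,0],"grip":0},{"linear":[0,0,0.056],"rotation":[0,0,0],"grip":0},{"linear":[0,0,0.063],"rotation":[0,0,0],"grip":0},{"linear":[0,0,0.07],"rotation":[0,0,0],"grip":0}]' 80
cat >> h.py <<'E'
def st(o=(550.4,141.2)):
    s=sense();r=s["eef_pos"][:2]-np.array(o);y=np.array([-.2181,.9759]);x=np.array([.9759,.2181])
    print("t",s["time_s"],"station xy",r@x,r@y,"z",s["eef_pos"][2],"Fx,Fy,Fz",s["force"][:2]@x,s["force"][:2]@y,s["force"][2],"T",s["wrist_torque"],"w",s["grip_width"]*85.4)
E
python3 -c "from h import *;st()"
```

```text
time_s: 4.25
eef_pos: [543.4, 160.9, 98.8]
ee_rot: [-0.442, 0.553, -0.441, -0.551]
force: [0.1, -2.5, 2.0]
grip_width: 0.172
t 4.25 station xy -2.5753871554927947 20.770512194849914 z 98.79469812290256 Fx,Fy,Fz -0.4801008766882881 -2.4841643463522014 2.0043822532955984 T [-0.362 -0.058 -0.032] w 14.678400304359265
```

```bash
python3 -m jog '[{"linear":[0,0,0.006],"rotation":[0,0,0],"grip":0},{"linear":[0,0,0.012],"rotation":[0,0,0],"grip":0},{"linear":[0,0,0.018],"rotation":[0,0,0],"grip":0},{"linear":[0,0,0.024],"rotation":[0,0,0],"grip":0},{"linear":[0,0,0.03],"rotation":[0,0,0],"grip":0},{"linear":[0,0,0.035],"rotation":[0,0,0],"grip":0},{"linear":[0,0,0.04],"rotation":[0,0,0],"grip":0},{"linear":[0,0,0.04],"rotation":[0,0,0],"grip":0}]' 80
python3 -c "from h import *;st()"
```

```text
time_s: 4.92
eef_pos: [540.6, 173.0, 98.8]
ee_rot: [-0.443, 0.553, -0.441, -0.552]
force: [-0.2, -0.2, 3.7]
grip_width: 0.17
t 4.9167 station xy -2.60849226455629 33.16111336534038 z 98.8160818378768 Fx,Fy,Fz -0.21461617434498828 -0.11330889315700296 3.7468053185181853 T [-0.091 -0.008 -0.021] w 14.539461093109807
```

```bash
python3 -m jog '[{"linear":[0,0,0.005],"rotation":[0,0,0],"grip":0},{"linear":[0,0,0.01],"rotation":[0,0,0],"grip":0},{"linear":[0,0,0.015],"rotation":[0,0,0],"grip":0}]' 80
python3 -c "from h import *;st()"
python3 -m jog '[{"linear":[0,0,0.005],"rotation":[0,0,0],"grip":0},{"linear":[0,0,0.01],"rotation":[0,0,0],"grip":0}]' 80
python3 -c "from h import *;st()"
```

```text
time_s: 5.17
eef_pos: [539.6, 177.4, 98.8]
ee_rot: [-0.443, 0.553, -0.441, -0.552]
force: [1.7, -3.3, 3.9]
grip_width: 0.171
t 5.1667 station xy -2.6135306163665435 37.68779859884548 z 98.79301993880446 Fx,Fy,Fz 0.9555372067756799 -3.553212703876103 3.8580562718948874 T [-0.508 -0.076  0.026] w 14.587819527693076
time_s: 5.33
eef_pos: [539.1, 180.0, 98.8]
ee_rot: [-0.442, 0.553, -0.441, -0.551]
force: [0.7, -6.4, 3.2]
grip_width: 0.175
t 5.3333 station xy -2.567965364750714 40.37318014251213 z 98.78173728561053 Fx,Fy,Fz -0.7493301817938305 -6.400990328481167 3.2263100012167616 T [-0.96  -0.168  0.034] w 14.928714153173315
```

```bash
python3 -m jog '[{"linear":[0,0,0.004],"rotation":[0,0,0],"grip":0},{"linear":[0,0,0.006],"rotation":[0,0,0],"grip":0},{"linear":[0,0,0.006],"rotation":[0,0,0],"grip":0}]' 80
python3 -c "from h import *;st()"
```

```text
time_s: 5.58
eef_pos: [538.9, 181.2, 98.8]
ee_rot: [-0.442, 0.553, -0.442, -0.551]
force: [2.0, -7.4, 3.6]
grip_width: 0.169
t 5.5833 station xy -2.488844535275008 41.495995463759925 z 98.80559585445177 Fx,Fy,Fz 0.30152577461828545 -7.6001016583604875 3.588916523072477 T [-0.962 -0.157  0.104] w 14.410396589265131
```

Left stop gives: contact at about +38 in my estimated station frame, spring about 5 N at +41.5. Now going right.

```bash
python3 -m jog '[{"linear":[0,0,-0.01],"rotation":[0,0,0],"grip":0},{"linear":[0,0,-0.02],"rotation":[0,0,0],"grip":0},{"linear":[0,0,-0.03],"rotation":[0,0,0],"grip":0},{"linear":[0,0,-0.04],"rotation":[0,0,0],"grip":0},{"linear":[0,0,-0.05],"rotation":[0,0,0],"grip":0},{"linear":[0,0,-0.06],"rotation":[0,0,0],"grip":0},{"linear":[0,0,-0.07],"rotation":[0,0,0],"grip":0},{"linear":[0,0,-0.08],"rotation":[0,0,0],"grip":0},{"linear":[0,0,-0.09],"rotation":[0,0,0],"grip":0},{"linear":[0,0,-0.10],"rotation":[0,0,0],"grip":0},{"linear":[0,0,-0.11],"rotation":[0,0,0],"grip":0},{"linear":[0,0,-0.12],"rotation":[0,0,0],"grip":0},{"linear":[0,0,-0.13],"rotation":[0,0,0],"grip":0},{"linear":[0,0,-0.14],"rotation":[0,0,0],"grip":0}]' 80
python3 -c "from h import *;st()"
python3 -m jog '[{"linear":[0,0,-0.005],"rotation":[0,0,0],"grip":0},{"linear":[0,0,-0.01],"rotation":[0,0,0],"grip":0},{"linear":[0,0,-0.015],"rotation":[0,0,0],"grip":0}]' 80
python3 -c "from h import *;st()"
```

```text
time_s: 6.75
eef_pos: [548.1, 139.8, 98.8]
ee_rot: [-0.442, 0.553, -0.442, -0.551]
force: [-0.3, 2.2, 0.3]
grip_width: 0.176
t 6.75 station xy -2.517425374454743 -0.8263044494497943 z 98.80912901035741 Fx,Fy,Fz 0.18675457675720014 2.1932174001382863 0.278507016826557 T [0.469 0.143 0.062] w 14.999939503765056
time_s: 7.0
eef_pos: [549.1, 135.3, 98.8]
ee_rot: [-0.442, 0.553, -0.442, -0.551]
force: [-1.1, 1.6, 1.7]
grip_width: 0.17
t 7.0 station xy -2.556321135755 -5.4401034471742955 z 98.79002484291006 Fx,Fy,Fz -0.7527070325178934 1.825114655713455 1.6606124073000366 T [0.479 0.181 0.04 ] w 14.544972914140661
```

```bash
python3 -m jog '[{"linear":[0,0,-0.005],"rotation":[0,0,0],"grip":0},{"linear":[0,0,-0.01],"rotation":[0,0,0],"grip":0},{"linear":[0,0,-0.015],"rotation":[0,0,0],"grip":0}]' 80
python3 -c "from h import *;st()"
python3 -m jog '[{"linear":[0,0,-0.005],"rotation":[0,0,0],"grip":0},{"linear":[0,0,-0.01],"rotation":[0,0,0],"grip":0}]' 80
python3 -c "from h import *;st()"
```

```text
time_s: 7.25
eef_pos: [550.1, 130.9, 98.8]
ee_rot: [-0.442, 0.553, -0.442, -0.551]
force: [-1.1, 3.0, 2.7]
grip_width: 0.171
t 7.25 station xy -2.5411660752729857 -10.017281280133892 z 98.7955498146061 Fx,Fy,Fz -0.4282937102060587 3.190340206611743 2.742645448030289 T [0.531 0.194 0.089] w 14.609101390504106
time_s: 7.42
eef_pos: [550.6, 128.2, 98.8]
ee_rot: [-0.442, 0.553, -0.441, -0.551]
force: [-0.0, 6.4, 1.4]
grip_width: 0.17
t 7.4167 station xy -2.5920381937518138 -12.698801621018273 z 98.81382460573889 Fx,Fy,Fz 1.3571556126307043 6.224232278447181 1.403989446426444 T [1.085 0.237 0.087] w 14.560582793123274
```

```bash
python3 -m jog '[{"linear":[0,0,-0.004],"rotation":[0,0,0],"grip":0},{"linear":[0,0,-0.007],"rotation":[0,0,0],"grip":0},{"linear":[0,0,-0.007],"rotation":[0,0,0],"grip":0}]' 80
python3 -c "from h import *;st()"
```

```text
time_s: 7.67
eef_pos: [550.9, 126.8, 98.8]
ee_rot: [-0.442, 0.553, -0.441, -0.552]
force: [-1.1, 7.2, 2.6]
grip_width: 0.175
t 7.6667 station xy -2.667715959303849 -14.208561059850155 z 98.78190437512885 Fx,Fy,Fz 0.49971287288031613 7.2740425479702155 2.628509628037241 T [1.07  0.277 0.141] w 14.961768061121756
```

Right contact is at about −10.3, so free travel is about ±24 mm around +13.8. Moving to the middle, then a modest test shake.

```bash
python3 -m jog '[{"linear":[0,0,0.03],"rotation":[0,0,0],"grip":0},{"linear":[0,0,0.06],"rotation":[0,0,0],"grip":0},{"linear":[0,0,0.093],"rotation":[0,0,0],"grip":0},{"linear":[0,0,0.093],"rotation":[0,0,0],"grip":0}]' 110
python3 -c "from h import *;st()"
python3 -m jog '[{"linear":[0,0,0.05],"rotation":[0,0,0],"grip":0}]' 110
python3 -c "from h import *;st()"
python3 -m jog '[{"linear":[0,0,-0.1],"rotation":[0,0,0],"grip":0}]' 110
python3 -c "from h import *;st()"
python3 -m jog '[{"linear":[0,0,0.0],"rotation":[0,0,0],"grip":0}]' 110
python3 -c "from h import *;st()"
```

```text
time_s: 8.0
eef_pos: [544.3, 155.8, 98.9]
ee_rot: [-0.442, 0.553, -0.441, -0.552]
force: [-0.5, 2.3, 3.2]
grip_width: 0.168
t 8.0 station xy -2.7769611857869867 15.631098424342007 z 98.87222333453435 Fx,Fy,Fz 0.0005048707816121712 2.3607753186631077 3.1596750235001885 T [ 0.37   0.038 -0.012] w 14.357652788629734
time_s: 8.08
eef_pos: [541.4, 169.4, 98.9]
ee_rot: [-0.442, 0.553, -0.441, -0.552]
force: [0.5, -3.5, 0.5]
grip_width: 0.169
t 8.0833 station xy -2.5951170952693094 29.43749355280934 z 98.9029795151628 Fx,Fy,Fz -0.23480292761601093 -3.5310453644273676 0.5431056170853679 T [-0.234 -0.093 -0.074] w 14.392164252121646
time_s: 8.17
eef_pos: [546.3, 146.0, 98.9]
ee_rot: [-0.44, 0.554, -0.439, -0.554]
force: [0.7, 3.0, 1.1]
grip_width: 0.163
t 8.1667 station xy -2.9072844128061384 5.610233926300354 z 98.8721155282742 Fx,Fy,Fz 1.3371081140891052 2.775398592593204 1.0516061918392283 T [ 0.286 -0.011  0.056] w 13.888523491570167
time_s: 8.25
eef_pos: [547.2, 143.5, 98.9]
ee_rot: [-0.44, 0.555, -0.439, -0.553]
force: [0.8, -4.0, 1.8]
grip_width: 0.166
t 8.25 station xy -2.5877633504418354 2.906739654865451 z 98.86360570478317 Fx,Fy,Fz -0.1118888999811334 -4.029483883681087 1.772057141804679 T [-0.406 -0.032 -0.005] w 14.140492792738188
```

```bash
python3 -m jog '[{"linear":[0,0,0.096],"rotation":[0,0,0],"grip":0},{"linear":[0,0,-0.024],"rotation":[0,0,0],"grip":0},{"linear":[0,0,0.096],"rotation":[0,0,0],"grip":0},{"linear":[0,0,-0.024],"rotation":[0,0,0],"grip":0},{"linear":[0,0,0.096],"rotation":[0,0,0],"grip":0},{"linear":[0,0,-0.024],"rotation":[0,0,0],"grip":0},{"linear":[0,0,0.096],"rotation":[0,0,0],"grip":0},{"linear":[0,0,-0.024],"rotation":[0,0,0],"grip":0},{"linear":[0,0,0.096],"rotation":[0,0,0],"grip":0},{"linear":[0,0,-0.024],"rotation":[0,0,0],"grip":0}]' 110
python3 -c "from h import *;st()"
python3 -m jog '[{"linear":[0,0,0],"rotation":[0,0,0],"grip":0},{"linear":[0,0,0],"rotation":[0,0,0],"grip":0}]' 110
python3 - <<'E'
from h import *
st()
p,d=capture("scene")
cv2.imwrite("pics/k1.png",cv2.resize(p[205:335,240:410,::-1],None,fx=4.6,fy=4.6,interpolation=cv2.INTER_CUBIC))
E
```

```text
time_s: 9.08
eef_pos: [545.9, 147.2, 98.9]
ee_rot: [0.438, -0.556, 0.435, 0.557]
force: [0.1, 4.6, -0.3]
grip_width: 0.17
t 9.0833 station xy -3.0905801469585623 6.7969779541547775 z 98.91029237903054 Fx,Fy,Fz 1.1382082797877795 4.422985912917442 -0.3059639670680754 T [0.366 0.019 0.03 ] w 14.536517096728547
time_s: 9.25
eef_pos: [545.8, 147.7, 98.9]
ee_rot: [0.437, -0.556, 0.435, 0.557]
force: [-0.7, 2.4, 1.8]
grip_width: 0.164
t 9.25 station xy -3.1127679542379014 7.383799482610593 z 98.89846449663686 Fx,Fy,Fz -0.18351635878611813 2.4929242105670006 1.8149908155978454 T [ 0.046 -0.059  0.071] w 13.984116110072927
```

View pics/k1.png

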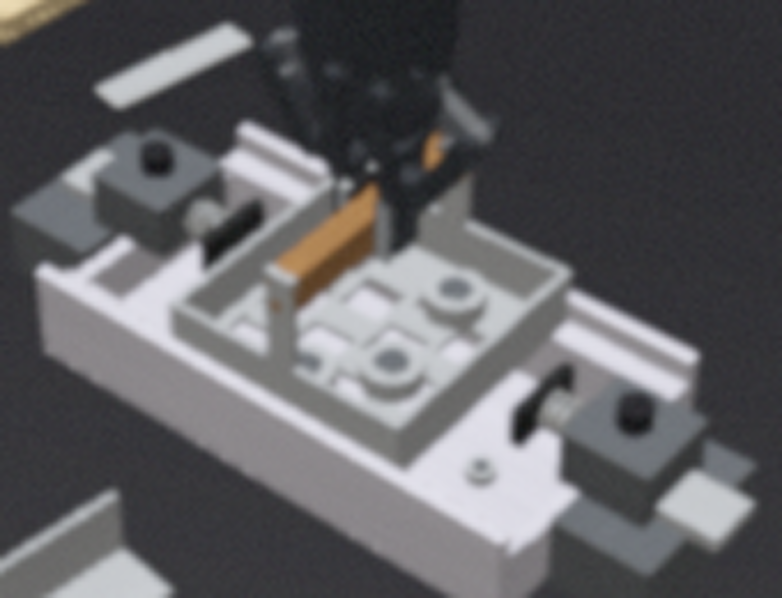

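One small nut is in the tray at (480,470), and none of the others is visible on the visible part of the sieve floor. The yaw has drifted slightly, so I'll work out a correction and shake more.

Run:
```python
from h import *
s=sense();plan(s["eef_pos"],np.radians(102.6))
y=np.array([-.2181,.9759]);x=np.array([.9759,.2181])
t=np.array([550.4,141.2])+x*-2.55+y*13.8
plan([t[0],t[1],s["eef_pos"][2]],np.radians(102.6))
```

```text
lin [0. 0. 0.] rot [0.043 0.007 0.004]
lin [ 0.    -0.002  0.022] rot [0.043 0.007 0.004]
```

```bash
python3 -m jog '[{"linear":[0,-0.002,0.022],"rotation":[0.04,0.006,0.004],"grip":0},{"linear":[0,-0.002,0.022],"rotation":[0.04,0.006,0.004],"grip":0},{"linear":[0,-0.002,0.082],"rotation":[0.04,0.006,0.004],"grip":0},{"linear":[0,-0.002,-0.038],"rotation":[0.04,0.006,0.004],"grip":0},{"linear":[0,-0.002,-0.038],"rotation":[0.04,0.006,0.004],"grip":0},{"linear":[0,-0.002,0.082],"rotation":[0.04,0.006,0.004],"grip":0},{"linear":[0,-0.002,0.082],"rotation":[0.04,0.006,0.004],"grip":0},{"linear":[0,-0.002,-0.038],"rotation":[0.04,0.006,0.004],"grip":0},{"linear":[0,-0.002,-0.038],"rotation":[0.04,0.006,0.004],"grip":0},{"linear":[0,-0.002,0.082],"rotation":[0.04,0.006,0.004],"grip":0},{"linear":[0,-0.002,0.082],"rotation":[0.04,0.006,0.004],"grip":0},{"linear":[0,-0.002,-0.038],"rotation":[0.04,0.006,0.004],"grip":0},{"linear":[0,-0.002,-0.038],"rotation":[0.04,0.006,0.004],"grip":0},{"linear":[0,-0.002,0.082],"rotation":[0.04,0.006,0.004],"grip":0},{"linear":[0,-0.002,0.082],"rotation":[0.04,0.006,0.004],"grip":0}]' 110
python3 -c "from h import *;st()"
python3 -m jog '[{"linear":[0,0,0],"rotation":[0,0,0],"grip":0},{"linear":[0,0,0],"rotation":[0,0,0],"grip":0}]' 110
python3 - <<'E'
from h import *
st()
p,d=capture("scene")
cv2.imwrite("pics/k2.png",cv2.resize(p[205:335,240:410,::-1],None,fx=4.6,fy=4.6,interpolation=cv2.INTER_CUBIC))
p,d=capture("top")
cv2.imwrite("pics/k2t.png",cv2.resize(p[170:290,200:380,::-1],None,fx=4.4,fy=4.4,interpolation=cv2.INTER_CUBIC))
E
```

```text
time_s: 10.55
eef_pos: [539.5, 174.3, 98.9]
ee_rot: [0.442, -0.552, 0.441, 0.553]
force: [-1.1, 2.5, 1.4]
grip_width: 0.169
t 10.55 station xy -3.4456204755027873 34.73477567521562 z 98.88636693375993 Fx,Fy,Fz -0.543562431725818 2.6792067192533198 1.3648447734679927 T [ 0.29  -0.047  0.024] w 14.41685912015223
time_s: 10.72
eef_pos: [539.4, 174.6, 98.9]
ee_rot: [0.442, -0.552, 0.441, 0.553]
force: [-0.1, 1.7, 1.5]
grip_width: 0.17
t 10.7167 station xy -3.4935468601123283 34.958555106004496 z 98.88596091084085 Fx,Fy,Fz 0.2271831700020026 1.644302349631937 1.543218901267571 T [ 0.14  -0.084 -0.013] w 14.505747763954655
```

View pics/k2.png

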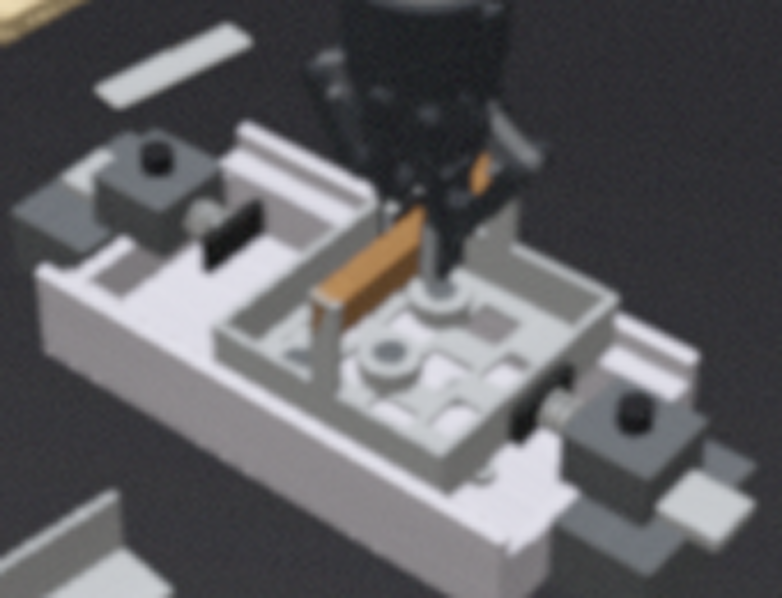

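View pics/k2t.png

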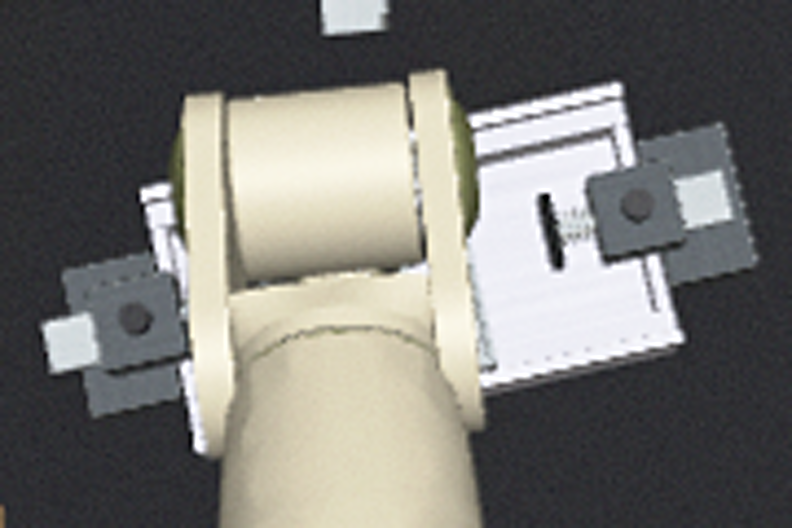

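No small nuts are visible in the sieve now, but the near wall and the handle hide parts of its floor. I'll shake more with mixed rhythm.

```bash
python3 -m jog '[{"linear":[0,-0.002,-0.131],"rotation":[0,0,0],"grip":0},{"linear":[0,-0.002,-0.131],"rotation":[0,0,0],"grip":0},{"linear":[0,-0.002,-0.005],"rotation":[0,0,0],"grip":0},{"linear":[0,-0.002,-0.005],"rotation":[0,0,0],"grip":0},{"linear":[0,-0.002,-0.137],"rotation":[0,0,0],"grip":0},{"linear":[0,-0.002,-0.137],"rotation":[0,0,0],"grip":0},{"linear":[0,-0.002,-0.005],"rotation":[0,0,0],"grip":0},{"linear":[0,-0.002,-0.005],"rotation":[0,0,0],"grip":0},{"linear":[0,-0.002,-0.137],"rotation":[0,0,0],"grip":0},{"linear":[0,-0.002,-0.137],"rotation":[0,0,0],"grip":0},{"linear":[0,-0.002,-0.011],"rotation":[0,0,0],"grip":0},{"linear":[0,-0.002,-0.131],"rotation":[0,0,0],"grip":0},{"linear":[0,-0.002,-0.011],"rotation":[0,0,0],"grip":0},{"linear":[0,-0.002,-0.131],"rotation":[0,0,0],"grip":0},{"linear":[0,-0.002,-0.011],"rotation":[0,0,0],"grip":0},{"linear":[0,-0.002,-0.131],"rotation":[0,0,0],"grip":0},{"linear":[0,-0.002,-0.011],"rotation":[0,0,0],"grip":0},{"linear":[0,-0.002,-0.137],"rotation":[0,0,0],"grip":0},{"linear":[0,-0.002,-0.137],"rotation":[0,0,0],"grip":0},{"linear":[0,-0.002,-0.137],"rotation":[0,0,0],"grip":0}]' 110
python3 - <<'E'
from h import *
st()
s=sense();plan(s["eef_pos"],np.radians(102.6))
p,d=capture("scene")
cv2.imwrite("pics/k3.png",cv2.resize(p[205:335,240:410,::-1],None,fx=4.6,fy=4.6,interpolation=cv2.INTER_CUBIC))
E
```

```text
time_s: 12.48
eef_pos: [549.5, 133.4, 98.9]
ee_rot: [0.442, -0.552, 0.441, 0.553]
force: [-0.1, -0.0, 1.9]
grip_width: 0.167
t 12.4833 station xy -2.592978165358574 -7.365346001387983 z 98.88260638143096 Fx,Fy,Fz -0.07574343915072985 0.009411672955092364 1.89215851651803 T [-0.294 -0.244  0.003] w 14.246719426068209
lin [0. 0. 0.] rot [0.003 0.004 0.   ]
```

View pics/k3.png

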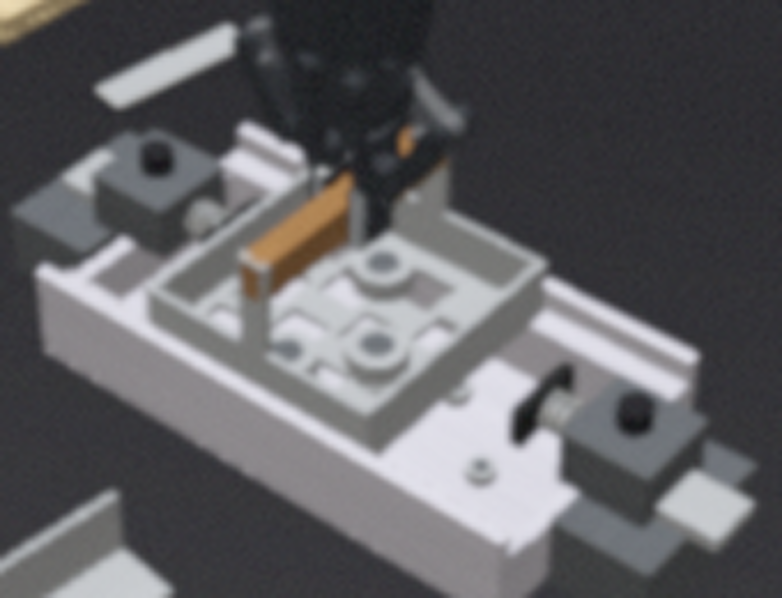

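Two small nuts are visible in the tray, at (480,470) and (458,395). One more bout, then I'll let go and look from the top.

```bash
python3 -m jog '[{"linear":[0,0,0.137],"rotation":[0.003,0.004,0],"grip":0},{"linear":[0,0,0.137],"rotation":[0.003,0.004,0],"grip":0},{"linear":[0,0,0.005],"rotation":[0.003,0.004,0],"grip":0},{"linear":[0,0,0.005],"rotation":[0.003,0.004,0],"grip":0},{"linear":[0,0,0.137],"rotation":[0.003,0.004,0],"grip":0},{"linear":[0,0,0.011],"rotation":[0.003,0.004,0],"grip":0},{"linear":[0,0,0.131],"rotation":[0.003,0.004,0],"grip":0},{"linear":[0,0,0.011],"rotation":[0.003,0.004,0],"grip":0},{"linear":[0,0,0.137],"rotation":[0.003,0.004,0],"grip":0},{"linear":[0,0,0.137],"rotation":[0.003,0.004,0],"grip":0},{"linear":[0,0,0.137],"rotation":[0.003,0.004,0],"grip":0},{"linear":[0,0,0.005],"rotation":[0.003,0.004,0],"grip":0},{"linear":[0,0,0.005],"rotation":[0.003,0.004,0],"grip":0},{"linear":[0,0,0.005],"rotation":[0.003,0.004,0],"grip":0},{"linear":[0,0,0.137],"rotation":[0.003,0.004,0],"grip":0},{"linear":[0,0,0.137],"rotation":[0.003,0.004,0],"grip":0},{"linear":[0,0,0.005],"rotation":[0.003,0.004,0],"grip":0},{"linear":[0,0,0.005],"rotation":[0.003,0.004,0],"grip":0},{"linear":[0,0,0.137],"rotation":[0.003,0.004,0],"grip":0},{"linear":[0,0,0.137],"rotation":[0.003,0.004,0],"grip":0}]' 110
python3 - <<'E'
from h import *
st()
p,d=capture("scene")
cv2.imwrite("pics/k4.png",cv2.resize(p[205:335,240:410,::-1],None,fx=4.6,fy=4.6,interpolation=cv2.INTER_CUBIC))
E
```

```text
time_s: 14.2
eef_pos: [539.2, 177.3, 98.9]
ee_rot: [0.442, -0.552, 0.441, 0.553]
force: [0.4, 2.5, 1.6]
grip_width: 0.167
t 14.2 station xy -3.104221028855857 37.63442481514869 z 98.89299256670017 Fx,Fy,Fz 0.9710965870141576 2.3580878620964123 1.573786641086298 T [ 0.188 -0.157  0.061] w 14.260249673085644
```

View pics/k4.png

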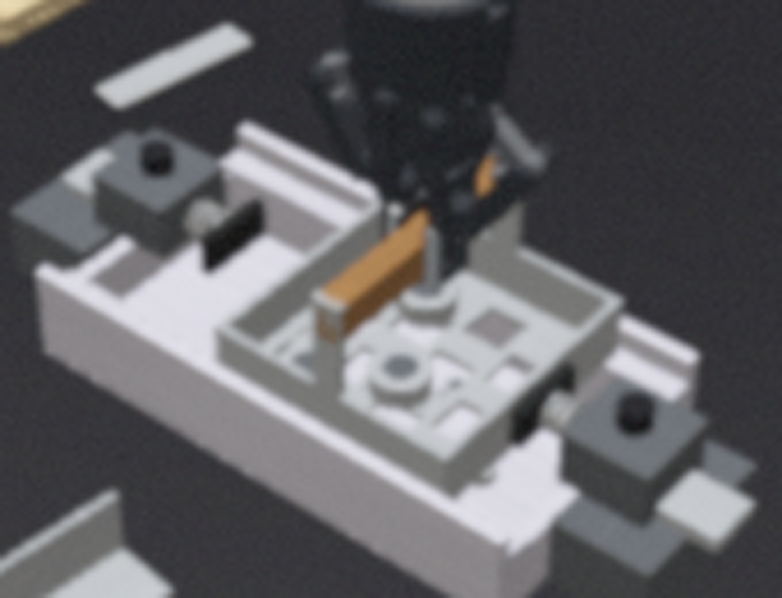

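```bash
python3 -m jog '[{"linear":[0,0,0],"rotation":[0,0,0],"grip":70},{"linear":[0,0,0],"rotation":[0,0,0],"grip":70},{"linear":[0,0,0],"rotation":[0,0,0],"grip":70},{"linear":[0,0,0],"rotation":[0,0,0],"grip":70},{"linear":[-0.13,0,0],"rotation":[0,0,0],"grip":70},{"linear":[-0.26,0,0],"rotation":[0,0,0],"grip":70},{"linear":[-0.35,0,0],"rotation":[0,0,0],"grip":70},{"linear":[-0.35,0.5,0.7],"rotation":[0,0,0],"grip":70},{"linear":[-0.35,0.5,0.7],"rotation":[0,0,0],"grip":70},{"linear":[-0.35,0.5,0.7],"rotation":[0,0,0],"grip":70},{"linear":[-0.35,0.5,0.7],"rotation":[0,0,0],"grip":70},{"linear":[-0.35,0.5,0.7],"rotation":[0,0,0],"grip":70},{"linear":[-0.35,0.5,0.7],"rotation":[0,0,0],"grip":70},{"linear":[-0.35,0.5,0.7],"rotation":[0,0,0],"grip":70}]' 110
python3 - <<'E'
from h import *
p,d=capture("scene")
cv2.imwrite("pics/k5.png",cv2.resize(p[205:335,240:410,::-1],None,fx=4.6,fy=4.6,interpolation=cv2.INTER_CUBIC))
p,d=capture("top");cv2.imwrite("pics/top5.png",p[...,::-1])
cv2.imwrite("pics/k5t.png",cv2.resize(p[170:290,200:380,::-1],None,fx=4.4,fy=4.4,interpolation=cv2.INTER_CUBIC))
E
```

```text
time_s: 15.42
eef_pos: [343.1, 350.1, 204.4]
ee_rot: [0.441, -0.553, 0.44, 0.554]
force: [1.0, -0.2, 0.2]
grip_width: 0.824
```

View pics/k5.png

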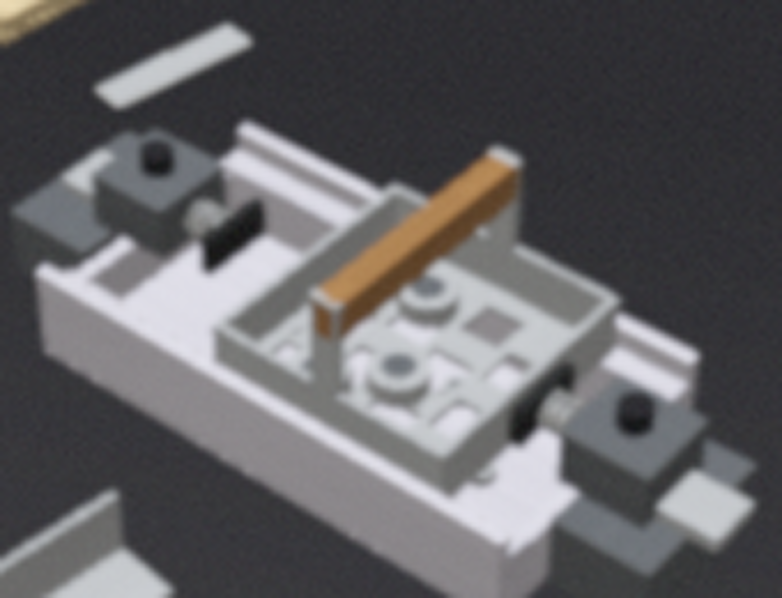

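View pics/k5t.png

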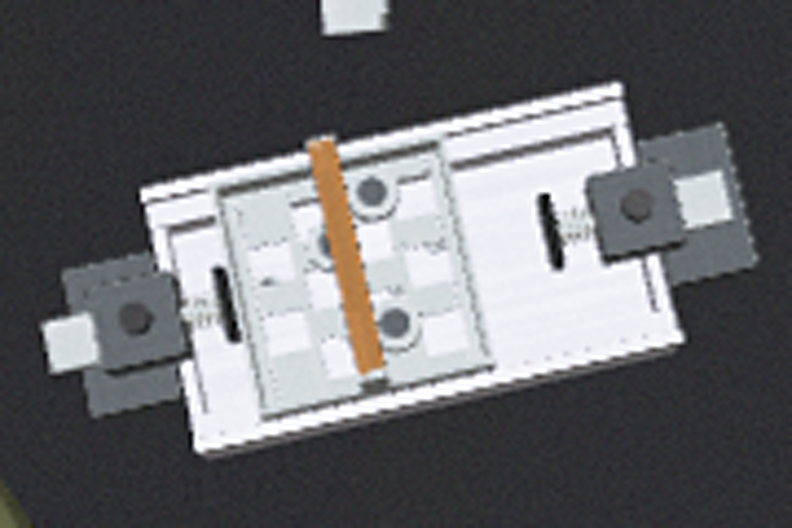

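The top view shows three large nuts at (372,195), (327,245) and (397,322), and no small nut on the visible sieve floor. There are dark nicks inside holes at (268,278) and (435,243). I'll cross-check the views.

Run:
```python
from h import *
cs,ct=calibration("scene"),calibration("top")
z=lambda p:((p[0]-200+.39)*4.4,(p[1]-170+.39)*4.4)
for u,v in((480,470),(458,395)):
    P=ray(cs,240+u/4.6-.4,205+v/4.6-.4,13);print(P,z(proj(ct,P)))
p=cv2.imread("pics/top5.png")[195:270,240:320]
g=cv2.cvtColor(p,cv2.COLOR_BGR2GRAY).astype(float);g=np.clip((g-120)/(255-120),0,1)**2.5*255
cv2.imwrite("pics/k5z.png",cv2.resize(g.astype(np.uint8),None,fx=7.5,fy=7.5,interpolation=cv2.INTER_CUBIC))
```

```text
[546.734 231.859  13.   ] (np.float64(263.656752968098), np.float64(279.068438472243))
[521.723 185.15   13.   ] (np.float64(340.66818735010884), np.float64(319.8160275966651))
```

View pics/k5z.png

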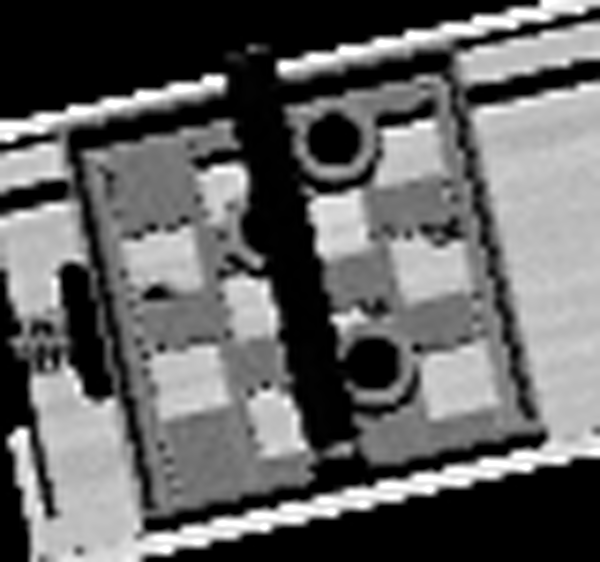

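Nut A matches across the views at (264,279). C and D peek through holes at enlarged (435,230) and (370,305), and B was seen earlier in the tray beside the bar, so all four account for the tray. One more shaking bout is cheap insurance. I'll locate the handle and regrasp.

Run:
```python
from h import *
p=cv2.imread("pics/top5.png");cal=calibration("top")
hsv=cv2.cvtColor(p,cv2.COLOR_BGR2HSV);box=np.zeros(p.shape[:2],np.uint8);box[190:262,260:300]=255
r=rect(cv2.inRange(hsv,(5,110,60),(18,255,255))&box,128,cal);print(r)
c=r[0][0]
st()
plan([539.2,177.3,204],np.radians(102.6))
```

```text
(((540.1956787109375, 174.05429077148438), (129.61708068847656, 14.30987548828125), 12.85820198059082), array([[475.42 , 166.607],
       [478.605, 152.656],
       [604.971, 181.501],
       [601.787, 195.452]], dtype=float32), (272, 203, 16, 52))
t 15.5167 station xy -154.28100325256915 246.66171150872424 z 204.28491051916325 Fx,Fy,Fz 0.46453725908538335 -0.5150603794806634 -0.6709223251056383 T [-0.018  0.     0.051] w 69.90812381757011
lin [ 0.    -0.5   -0.699] rot [0.011 0.002 0.   ]
```

```bash
python3 -m jog '[{"linear":[0,-0.5,-0.699],"rotation":[0.01,0.002,0],"grip":70},{"linear":[0,-0.5,-0.699],"rotation":[0.01,0.002,0],"grip":70},{"linear":[0,-0.5,-0.699],"rotation":[0.01,0.002,0],"grip":70},{"linear":[0,-0.5,-0.699],"rotation":[0.01,0.002,0],"grip":70},{"linear":[0,-0.5,-0.699],"rotation":[0.01,0.002,0],"grip":70},{"linear":[0,-0.5,-0.699],"rotation":[0.01,0.002,0],"grip":70},{"linear":[0,-0.5,-0.699],"rotation":[0.01,0.002,0],"grip":70},{"linear":[0,-0.5,-0.699],"rotation":[0.01,0.002,0],"grip":70},{"linear":[0.1,-0.5,-0.699],"rotation":[0.01,0.002,0],"grip":70},{"linear":[0.2,-0.5,-0.699],"rotation":[0.01,0.002,0],"grip":70},{"linear":[0.3,-0.5,-0.699],"rotation":[0.01,0.002,0],"grip":70},{"linear":[0.34,-0.5,-0.699],"rotation":[0.01,0.002,0],"grip":70},{"linear":[0.351,-0.5,-0.699],"rotation":[0.01,0.002,0],"grip":70},{"linear":[0.351,-0.5,-0.699],"rotation":[0.01,0.002,0],"grip":20},{"linear":[0.351,-0.5,-0.699],"rotation":[0.01,0.002,0],"grip":0},{"linear":[0.351,-0.5,-0.699],"rotation":[0.01,0.002,0],"grip":0},{"linear":[0.351,-0.5,-0.699],"rotation":[0.01,0.002,0],"grip":0},{"linear":[0.351,-0.5,-0.699],"rotation":[0.01,0.002,0],"grip":0},{"linear":[0.351,-0.5,-0.699],"rotation":[0.01,0.002,0],"grip":0},{"linear":[0.351,-0.5,-0.699],"rotation":[0.01,0.002,0],"grip":0}]' 80
python3 - <<'E'
from h import *
st();s=sense();plan(s["eef_pos"],np.radians(102.6))
E
```

```text
time_s: 17.18
eef_pos: [539.7, 177.5, 100.1]
ee_rot: [-0.443, 0.553, -0.441, -0.551]
force: [-0.8, -1.0, 6.4]
grip_width: 0.176
t 17.1833 station xy -2.564808024167015 37.76421085323017 z 100.11430602799035 Fx,Fy,Fz -1.0235895545179505 -0.8223030471140357 6.426744422569672 T [-0.1    0.179  0.008] w 14.99584315658924
lin [0. 0. 0.] rot [ 0.001 -0.001  0.005]
```

```bash
python3 -m jog '[{"linear":[0,0,-0.146],"rotation":[0,0,0],"grip":0},{"linear":[0,0,-0.146],"rotation":[0,0,0],"grip":0},{"linear":[0,0,-0.014],"rotation":[0,0,0],"grip":0},{"linear":[0,0,-0.014],"rotation":[0,0,0],"grip":0},{"linear":[0,0,-0.146],"rotation":[0,0,0],"grip":0},{"linear":[0,0,-0.146],"rotation":[0,0,0],"grip":0},{"linear":[0,0,-0.014],"rotation":[0,0,0],"grip":0},{"linear":[0,0,-0.014],"rotation":[0,0,0],"grip":0},{"linear":[0,0,-0.146],"rotation":[0,0,0],"grip":0},{"linear":[0,0,-0.014],"rotation":[0,0,0],"grip":0},{"linear":[0,0,-0.146],"rotation":[0,0,0],"grip":0},{"linear":[0,0,-0.014],"rotation":[0,0,0],"grip":0},{"linear":[0,0,-0.146],"rotation":[0,0,0],"grip":0},{"linear":[0,0,-0.014],"rotation":[0,0,0],"grip":0},{"linear":[0,0,-0.146],"rotation":[0,0,0],"grip":0},{"linear":[0,0,-0.146],"rotation":[0,0,0],"grip":0},{"linear":[0,0,-0.014],"rotation":[0,0,0],"grip":0},{"linear":[0,0,-0.014],"rotation":[0,0,0],"grip":0},{"linear":[0,0,-0.146],"rotation":[0,0,0],"grip":0},{"linear":[0,0,-0.146],"rotation":[0,0,0],"grip":0}]' 110
python3 -c "from h import *;st()"
python3 -m jog '[{"linear":[0,0,0],"rotation":[0,0,0],"grip":0}]' 110
python3 - <<'E'
from h import *
st();s=sense();plan(s["eef_pos"],np.radians(102.6))
p,d=capture("scene")
cv2.imwrite("pics/k6.png",cv2.resize(p[205:335,240:410,::-1],None,fx=4.6,fy=4.6,interpolation=cv2.INTER_CUBIC))
E
```

```text
time_s: 18.85
eef_pos: [550.1, 131.6, 100.3]
ee_rot: [-0.442, 0.553, -0.442, -0.551]
force: [0.5, -2.4, -0.8]
grip_width: 0.171
t 18.85 station xy -2.3801190073534024 -9.338558117019032 z 100.25464745376466 Fx,Fy,Fz -0.014766757169783921 -2.4694231538183793 -0.7628515611499158 T [-0.239 -0.019 -0.026] w 14.625143557215374
time_s: 18.93
eef_pos: [550.2, 130.9, 100.2]
ee_rot: [-0.443, 0.552, -0.442, -0.55]
force: [-0.3, 2.0, -2.2]
grip_width: 0.164
t 18.9333 station xy -2.491969360400004 -10.018138737328638 z 100.24176369285637 Fx,Fy,Fz 0.10212525132786894 1.9955550628531857 -2.192039959853746 T [ 0.348  0.152 -0.014] w 13.997424508036476
lin [0. 0. 0.] rot [-0.004 -0.004  0.005]
```

View pics/k6.png

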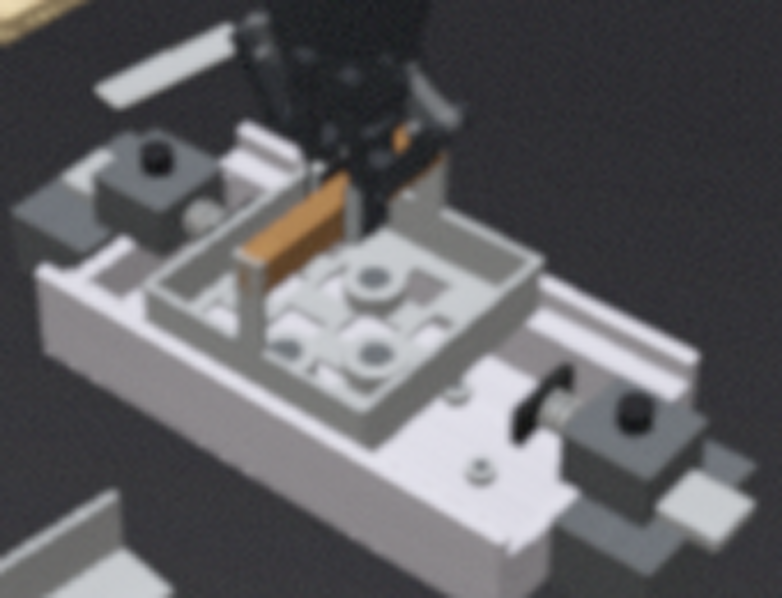

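Same picture, with two nuts visible in the tray. There is time, so I'll let go here (sieve 48 mm further right) and look from the top to confirm C and D.

```bash
python3 -m jog '[{"linear":[0,0,0.01],"rotation":[0,0,0],"grip":0},{"linear":[0,0,0.01],"rotation":[0,0,0],"grip":70},{"linear":[0,0,0.01],"rotation":[0,0,0],"grip":70},{"linear":[0,0,0.01],"rotation":[0,0,0],"grip":70},{"linear":[0,0,0.01],"rotation":[0,0,0],"grip":70},{"linear":[-0.13,0,0.01],"rotation":[0,0,0],"grip":70},{"linear":[-0.26,0,0.01],"rotation":[0,0,0],"grip":70},{"linear":[-0.35,0,0.01],"rotation":[0,0,0],"grip":70},{"linear":[-0.35,0.5,0.7],"rotation":[0,0,0],"grip":70},{"linear":[-0.35,0.5,0.7],"rotation":[0,0,0],"grip":70},{"linear":[-0.35,0.5,0.7],"rotation":[0,0,0],"grip":70},{"linear":[-0.35,0.5,0.7],"rotation":[0,0,0],"grip":70},{"linear":[-0.35,0.5,0.7],"rotation":[0,0,0],"grip":70},{"linear":[-0.35,0.5,0.7],"rotation":[0,0,0],"grip":70}]' 80
python3 - <<'E'
from h import *
p,d=capture("top");p=p[...,::-1];cv2.imwrite("pics/top7.png",p)
cal=calibration("top")
hsv=cv2.cvtColor(p,cv2.COLOR_BGR2HSV);box=np.zeros(p.shape[:2],np.uint8);box[190:262,270:315]=255
print(rect(cv2.inRange(hsv,(5,110,60),(18,255,255))&box,128,cal));st()
g=cv2.cvtColor(np.ascontiguousarray(p[190:275,235:335]),cv2.COLOR_BGR2GRAY).astype(float);g=np.clip((g-100)/(255-100),0,1)**2*255
cv2.imwrite("pics/k7z.png",cv2.resize(g.astype(np.uint8),None,fx=7,fy=7,interpolation=cv2.INTER_CUBIC))
E
```

```text
time_s: 20.15
eef_pos: [360.5, 300.8, 204.7]
ee_rot: [-0.443, 0.553, -0.442, -0.55]
force: [0.0, 0.0, -0.3]
grip_width: 0.82
(((548.0098266601562, 132.32681274414062), (127.93001556396484, 15.053692817687988), 12.613715171813965), array([[483.945, 125.704],
       [487.232, 111.013],
       [612.075, 138.95 ],
       [608.787, 153.64 ]], dtype=float32), (289, 200, 16, 51))
t 20.2 station xy -154.5470296940444 201.96083079435718 z 204.81155057989574 Fx,Fy,Fz -3.019412262383179 4.667827993896756 0.5585285597124368 T [ 0.199  0.159 -0.014] w 70.14134834960228
```

View pics/k7z.png

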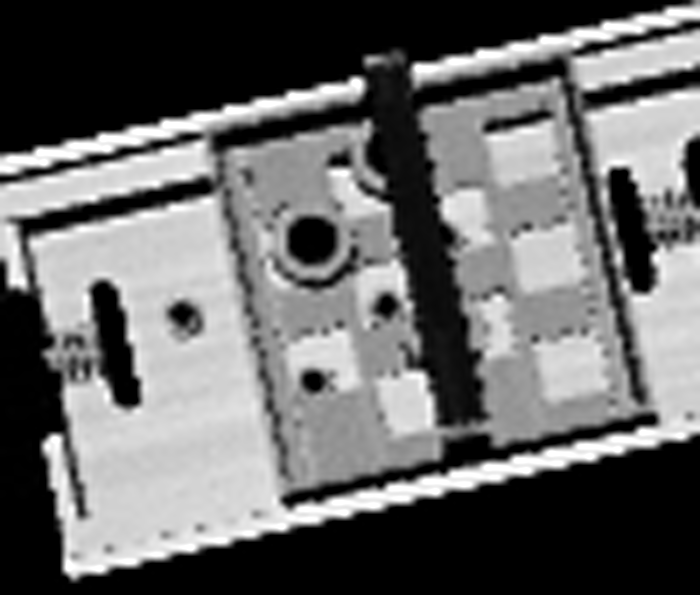

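Run:
```python
from h import *
cs,ct=calibration("scene"),calibration("top")
z=lambda p:((p[0]-235+.4)*7,(p[1]-190+.4)*7)
for u,v in((375,280),(375,355),(290,350)):
    P=ray(cs,240+u/4.6-.4,205+v/4.6-.4,58);print(P,z(proj(ct,P)))
p,d=capture("scene")
cv2.imwrite("pics/k7.png",cv2.resize(p[205:335,240:410,::-1],None,fx=4.6,fy=4.6,interpolation=cv2.INTER_CUBIC))
p=cv2.imread("pics/top7.png")
cv2.imwrite("pics/k7t.png",cv2.resize(p[190:275,235:335],None,fx=7,fy=7,interpolation=cv2.INTER_CUBIC))
```

```text
[532.579 131.561  58.   ] (np.float64(436.2308771930296), np.float64(322.7065241303831))
[566.631 174.882  58.   ] (np.float64(319.0131448883339), np.float64(231.85493241065765))
[596.801 146.904  58.   ] (np.float64(394.90736016151334), np.float64(151.61712398695437))
```

View pics/k7.png

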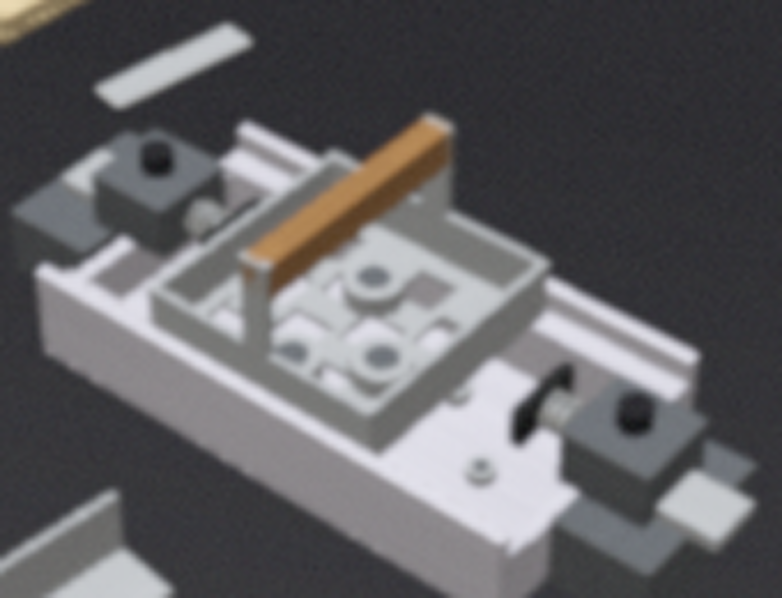

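View pics/k7t.png

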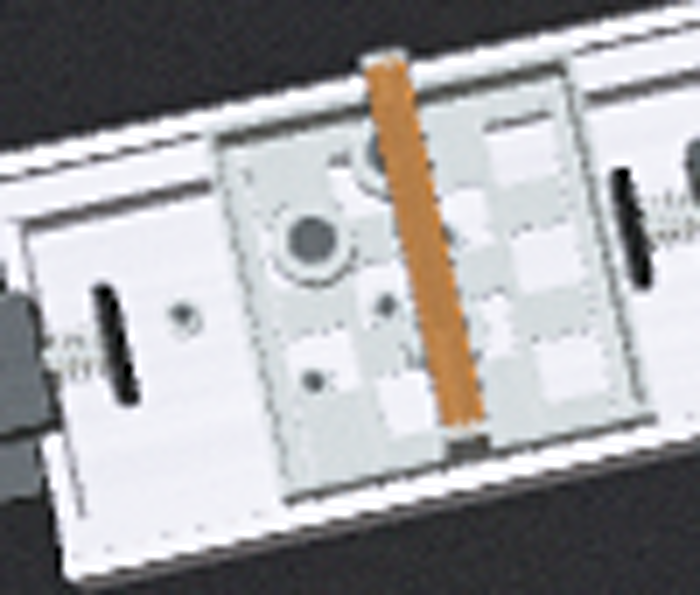

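Positions fixed to the tray over a 48 mm sieve shift show that nuts A (185,318), B (313,380) and D (388,303) lie in the tray. C peeks at (450,232), also where expected. The three large nuts are in the sieve, one of them under the bar. Regrasping now to carry it.

Run:
```python
from h import *
plan([549.5,134.2,100],np.radians(102.6))
W=np.load("topW.npy")
def zz(u,v): return W[int(170+v/4.4),int(200+u/4.4)]
print(zz(637,230),zz(637,205))
p=cv2.imread("pics/top7.png");cv2.imwrite("pics/nt.png",cv2.resize(p[220:305,420:520],None,fx=7,fy=7,interpolation=cv2.INTER_CUBIC))
```

```text
lin [ 0.351 -0.496 -0.689] rot [ 0.009 -0.002  0.004]
[565.416  10.667  74.227] [578.142  11.611  89.679]
```

View pics/nt.png

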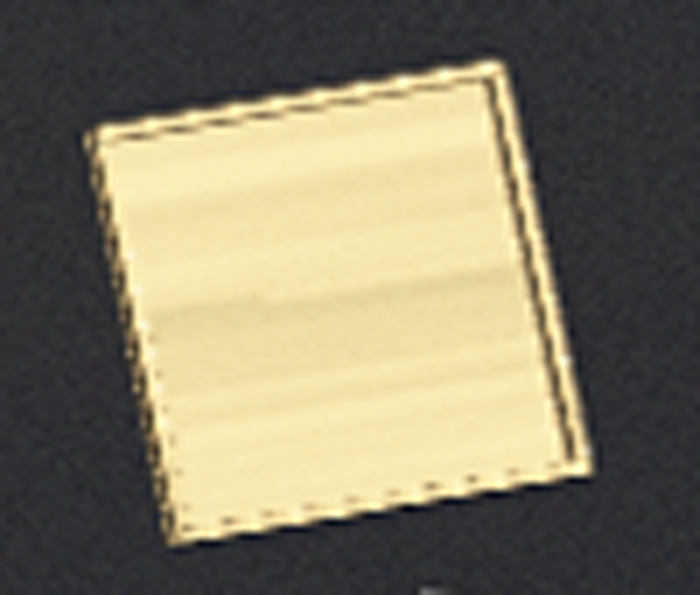

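```bash
python3 - <<'E'
from h import *
c=calibration("top");q=[ray(c,420+u/7-.43,220+v/7-.43,18)[:2] for u,v in((99,130),(506,63),(590,468),(180,540))]
print(np.array(q),np.mean(q,0));
for a,b in((0,1),(3,2),(3,0),(2,1)):
    d=q[b]-q[a];print(np.linalg.norm(d),np.degrees(np.arctan2(d[1],d[0])))
E
python3 -m jog '[{"linear":[0,-0.496,-0.689],"rotation":[0.009,-0.002,0.004],"grip":70},{"linear":[0,-0.496,-0.689],"rotation":[0.009,-0.002,0.004],"grip":70},{"linear":[0,-0.496,-0.689],"rotation":[0.009,-0.002,0.004],"grip":70},{"linear":[0,-0.496,-0.689],"rotation":[0.009,-0.002,0.004],"grip":70},{"linear":[0,-0.496,-0.689],"rotation":[0.009,-0.002,0.004],"grip":70},{"linear":[0,-0.496,-0.689],"rotation":[0.009,-0.002,0.004],"grip":70},{"linear":[0,-0.496,-0.689],"rotation":[0.009,-0.002,0.004],"grip":70},{"linear":[0,-0.496,-0.689],"rotation":[0.009,-0.002,0.004],"grip":70},{"linear":[0.1,-0.496,-0.689],"rotation":[0.009,-0.002,0.004],"grip":70},{"linear":[0.2,-0.496,-0.689],"rotation":[0.009,-0.002,0.004],"grip":70},{"linear":[0.3,-0.496,-0.689],"rotation":[0.009,-0.002,0.004],"grip":70},{"linear":[0.34,-0.496,-0.689],"rotation":[0.009,-0.002,0.004],"grip":70},{"linear":[0.351,-0.496,-0.689],"rotation":[0.009,-0.002,0.004],"grip":70},{"linear":[0.351,-0.496,-0.689],"rotation":[0.009,-0.002,0.004],"grip":20},{"linear":[0.351,-0.496,-0.689],"rotation":[0.009,-0.002,0.004],"grip":0},{"linear":[0.351,-0.496,-0.689],"rotation":[0.009,-0.002,0.004],"grip":0},{"linear":[0.351,-0.496,-0.689],"rotation":[0.009,-0.002,0.004],"grip":0},{"linear":[0.351,-0.496,-0.689],"rotation":[0.009,-0.002,0.004],"grip":0},{"linear":[0.351,-0.496,-0.689],"rotation":[0.009,-0.002,0.004],"grip":0},{"linear":[0.351,-0.496,-0.689],"rotation":[0.009,-0.002,0.004],"grip":0}]' 100
python3 - <<'E'
from h import *
st();s=sense();plan(s["eef_pos"],np.radians(102.6))
E
```

```text
[[ 531.28  -232.675]
 [ 556.893 -390.33 ]
 [ 402.023 -414.054]
 [ 375.688 -257.479]] [ 466.471 -323.635]
159.72146688489133 -80.77241203714594
158.77464694372443 -80.45242422598228
157.55700335646026 9.057498388613045
156.67599068756516 8.70938138499898
time_s: 21.92
eef_pos: [550.1, 134.4, 101.4]
ee_rot: [-0.443, 0.552, -0.442, -0.551]
force: [-1.2, 0.9, 6.2]
grip_width: 0.167
t 21.9167 station xy -1.7473526387886087 -6.6105013859831185 z 101.42688194141186 Fx,Fy,Fz -1.0189217362670024 1.1490690048658916 6.226608809773577 T [ 0.003  0.237 -0.048] w 14.301857093684356
lin [0. 0. 0.] rot [-0.    -0.001  0.005]
```

```bash
python3 -m jog '[{"linear":[-0.02,0,0],"rotation":[0,0,0],"grip":0},{"linear":[-0.05,0,0],"rotation":[0,0,0],"grip":0},{"linear":[-0.09,0,0],"rotation":[0,0,0],"grip":0},{"linear":[-0.14,0,0],"rotation":[0,0,0],"grip":0},{"linear":[-0.19,0,0],"rotation":[0,0,0],"grip":0},{"linear":[-0.24,0,0],"rotation":[0,0,0],"grip":0},{"linear":[-0.28,0,0],"rotation":[0,0,0],"grip":0},{"linear":[-0.31,0,0],"rotation":[0,0,0],"grip":0},{"linear":[-0.33,0,0],"rotation":[0,0,0],"grip":0},{"linear":[-0.33,0,0],"rotation":[0,0,0],"grip":0}]' 100
python3 - <<'E'
from h import *
st();plan([467,-323.5,200],np.radians(99.1))
p,d=capture("scene")
cv2.imwrite("pics/l1.png",cv2.resize(p[150:335,200:410,::-1],None,fx=3.2,fy=3.2,interpolation=cv2.INTER_CUBIC))
E
```

```text
time_s: 22.75
eef_pos: [550.2, 134.3, 201.6]
ee_rot: [-0.443, 0.553, -0.441, -0.551]
force: [0.1, 0.5, -6.6]
grip_width: 0.167
t 22.75 station xy -1.6955351251183899 -6.640908806553833 z 201.55264684102826 Fx,Fy,Fz 0.220413998069044 0.4471530646831284 -6.580968374733786 T [-0.037  0.022 -0.009] w 14.26004602865614
lin [ 0.004  0.603 -1.429] rot [ 0.122 -0.001  0.008]
```

View pics/l1.png

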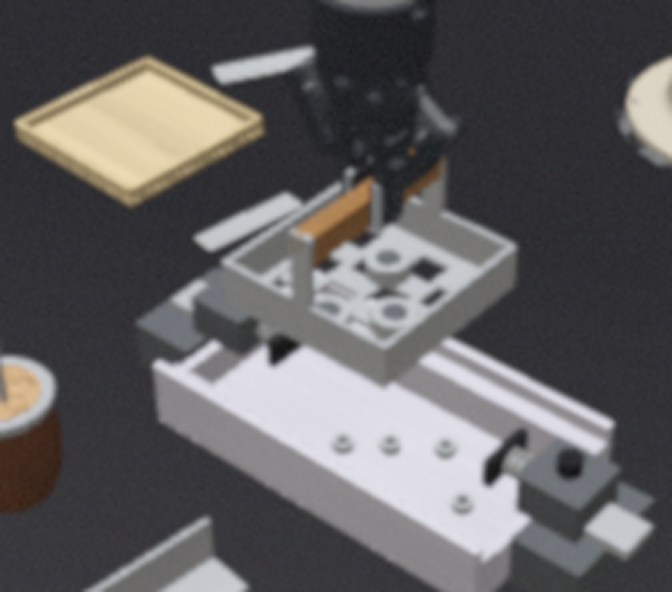

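All four small nuts lie in the catch tray, at (343,443), (390,443), (446,447) and (462,503), and the three large nuts are in the level sieve. Carrying it over.

```bash
python3 -m jog '[{"linear":[0,0.01,-0.025],"rotation":[0.01,0,0],"grip":0},{"linear":[0,0.03,-0.07],"rotation":[0.02,0,0],"grip":0},{"linear":[0,0.06,-0.14],"rotation":[0.03,0,0],"grip":0},{"linear":[0,0.09,-0.22],"rotation":[0.04,0,0],"grip":0},{"linear":[0,0.13,-0.3],"rotation":[0.05,0,0],"grip":0},{"linear":[0,0.16,-0.38],"rotation":[0.06,0,0],"grip":0},{"linear":[0,0.19,-0.46],"rotation":[0.07,0,0],"grip":0},{"linear":[0,0.23,-0.54],"rotation":[0.08,0,0],"grip":0},{"linear":[0,0.26,-0.62],"rotation":[0.09,0,0],"grip":0},{"linear":[0,0.3,-0.7],"rotation":[0.1,0,0],"grip":0},{"linear":[0,0.33,-0.78],"rotation":[0.11,0,0],"grip":0},{"linear":[0,0.36,-0.86],"rotation":[0.12,0,0.004],"grip":0},{"linear":[0,0.39,-0.92],"rotation":[0.12,0,0.004],"grip":0},{"linear":[0,0.41,-0.96],"rotation":[0.12,0,0.004],"grip":0},{"linear":[0,0.41,-0.98],"rotation":[0.12,0,0.004],"grip":0}]' 100
python3 - <<'E'
from h import *
plan([467,-323.5,180],np.radians(99.1))
E
```

```text
time_s: 24.05
eef_pos: [492.7, -181.3, 199.6]
ee_rot: [0.459, -0.537, 0.459, 0.538]
force: [-0.1, -0.3, -5.7]
grip_width: 0.168
lin [ 0.065  0.159 -0.455] rot [-0.003  0.    -0.002]
```

```bash
python3 -m jog '[{"linear":[0,0.01,-0.03],"rotation":[0,0,0],"grip":0},{"linear":[0,0.03,-0.09],"rotation":[0,0,0],"grip":0},{"linear":[0,0.06,-0.16],"rotation":[0,0,0],"grip":0},{"linear":[0,0.08,-0.23],"rotation":[0,0,0],"grip":0},{"linear":[0.01,0.11,-0.3],"rotation":[0,0,0],"grip":0},{"linear":[0.03,0.13,-0.37],"rotation":[0,0,0],"grip":0},{"linear":[0.05,0.15,-0.42],"rotation":[0,0,0],"grip":0},{"linear":[0.065,0.159,-0.445],"rotation":[0,0,0],"grip":0},{"linear":[0.065,0.159,-0.455],"rotation":[0,0,0],"grip":0},{"linear":[0.065,0.159,-0.455],"rotation":[0,0,0],"grip":0},{"linear":[0.065,0.159,-0.455],"rotation":[0,0,0],"grip":0}]' 100
python3 - <<'E'
from h import *
plan([467,-323.5,90],np.radians(99.1))
E
```

```text
time_s: 24.97
eef_pos: [467.3, -322.8, 180.3]
ee_rot: [0.459, -0.538, 0.459, 0.538]
force: [0.3, 0.5, -5.5]
grip_width: 0.162
lin [ 0.301  0.001 -0.002] rot [-0.001  0.001 -0.002]
```

```bash
python3 -m jog '[{"linear":[0.05,0,0],"rotation":[0,0,0],"grip":0},{"linear":[0.11,0,0],"rotation":[0,0,0],"grip":0},{"linear":[0.17,0,0],"rotation":[0,0,0],"grip":0},{"linear":[0.22,0,0],"rotation":[0,0,0],"grip":0},{"linear":[0.26,0,0],"rotation":[0,0,0],"grip":0},{"linear":[0.29,0.001,-0.002],"rotation":[0,0,0],"grip":0},{"linear":[0.3,0.001,-0.002],"rotation":[0,0,0],"grip":0},{"linear":[0.3,0.001,-0.002],"rotation":[0,0,0],"grip":0}]' 100
python3 - <<'E'
from h import *
st()
p,d=capture("scene")
cv2.imwrite("pics/n1.png",cv2.resize(p[110:230,180:310,::-1],None,fx=5,fy=5,interpolation=cv2.INTER_CUBIC))
p,d=capture("top")
cv2.imwrite("pics/n1t.png",cv2.resize(p[215:315,415:525,::-1],None,fx=6,fy=6,interpolation=cv2.INTER_CUBIC))
E
```

```text
time_s: 25.63
eef_pos: [467.2, -322.9, 90.1]
ee_rot: [0.459, -0.537, 0.459, 0.539]
force: [-0.3, -0.4, -6.6]
grip_width: 0.165
t 25.6333 station xy -182.4631735609134 -434.76819324612285 z 90.14874399414946 Fx,Fy,Fz -0.40102973880556014 -0.3270760102997165 -6.642756309548727 T [-0.03   0.066  0.002] w 14.060135267956277
```

View pics/n1.png

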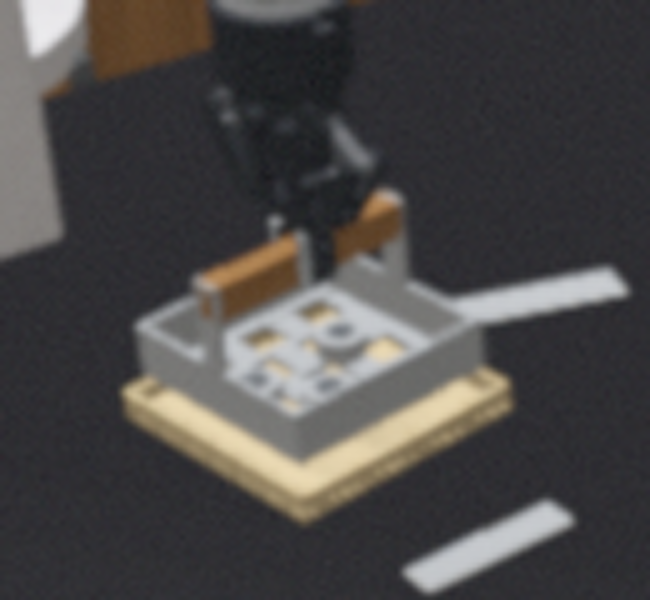

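View pics/n1t.png

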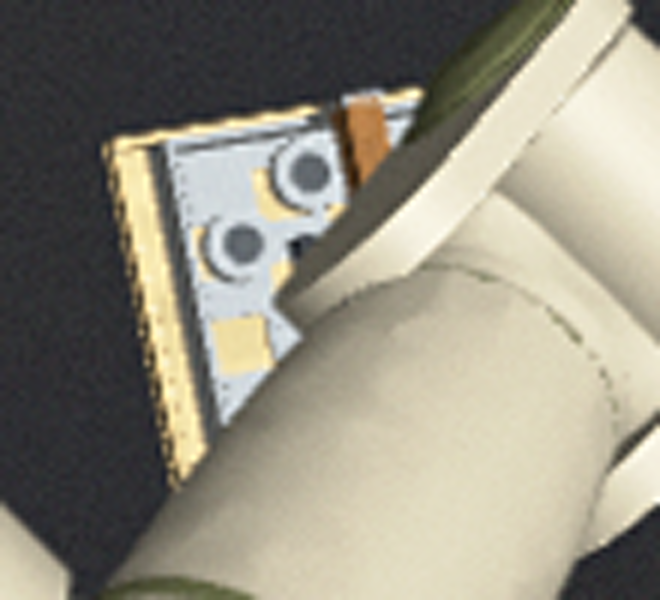

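Run:
```python
from h import *
c=calibration("scene");f=lambda u,v,z:ray(c,180+u/5-.4,110+v/5-.4,z)[:2]
a=np.radians(9.1);x=np.array([np.cos(a),np.sin(a)]);y=np.array([-x[1],x[0]])
for nm,s,n in(("front",(301,460),(304,497)),("left",(140,371),(124,393)),("right",(485,366),(512,382))):
    S=f(*s,28.7);N=f(*n,18);d=N-S;print(nm,S,N,"gap x,y",d@x,d@y)
S=(f(140,371,28.7)+f(485,366,28.7))/2;N=(f(124,393,18)+f(512,382,18))/2;print((N-S)@x,(N-S)@y)
# sieve top corners z=62.7
S=(f(137,325,62.7)+f(484,326,62.7))/2;print("top based",S,(N-S)@x,(N-S)@y)
```

```text
front [ 522.593 -247.474] [ 532.84  -229.244] gap x,y 13.001901479045413 16.38050377624972
left [ 548.369 -385.062] [ 560.237 -385.356] gap x,y 11.671558798996006 -2.1667581820063635
right [ 385.889 -266.287] [ 374.03  -256.406] gap x,y -10.147166048285591 11.632771385388507
0.7621963753552068 4.733006601691072
top based [ 470.019 -317.783] -3.3391568656383477 -2.602778421241706
```

Run:
```python
from h import *
p=cv2.imread("pics/n1t.png");cv2.imwrite("pics/n1z.png",cv2.resize(p[60:460,80:400],None,fx=1.8,fy=1.5,interpolation=cv2.INTER_CUBIC))
c=calibration("top");f=lambda u,v,z:ray(c,415+u/6-.42,215+v/6-.42,z)[:2]
a=np.radians(9.1);x=np.array([np.cos(a),np.sin(a)]);y=np.array([-x[1],x[0]])
print("sieve +y edge y'",f(148,148,28.7)@y,f(196,380,28.7)@y,"top",f(164,148,62.7)@y,f(210,370,62.7)@y)
print("nest +y outer",f(114,148,18)@y,f(163,400,18)@y)
print("nest centre exp",np.array([465.5,-325])@y,"tool",np.array([467.2,-322.9])@y)
```

```text
sieve +y edge y' -324.89574812426093 -325.61441359873913 top -322.3729617221282 -323.00634489109774
nest +y outer -312.8415414577503 -312.42521643781737
nest centre exp -394.53206750100827 tool -392.72736722116395
```

View pics/n1z.png

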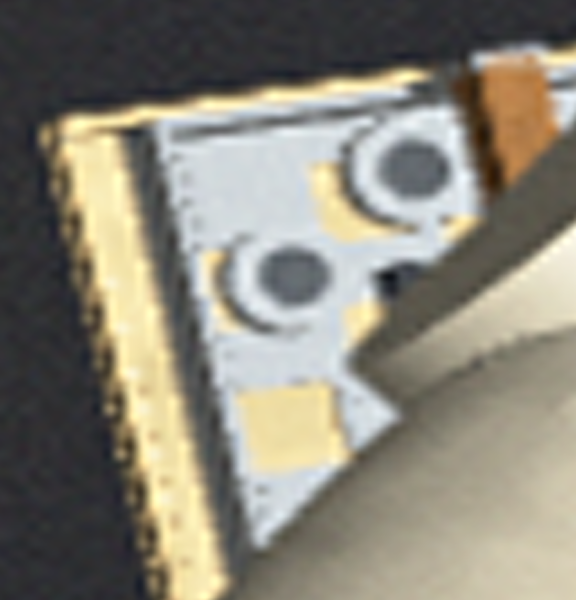

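The sieve sits about centred over the tray: gap 10–12.6 mm at its +y rim against an ideal 10. I'll shift +1 mm and lower gently.

```bash
python3 -m jog '[{"linear":[0.01,0,0.003],"rotation":[0,0,0],"grip":0},{"linear":[0.022,0,0.003],"rotation":[0,0,0],"grip":0},{"linear":[0.034,0,0.003],"rotation":[0,0,0],"grip":0},{"linear":[0.046,0,0.003],"rotation":[0,0,0],"grip":0},{"linear":[0.056,0,0.003],"rotation":[0,0,0],"grip":0},{"linear":[0.064,0,0.003],"rotation":[0,0,0],"grip":0},{"linear":[0.07,0,0.003],"rotation":[0,0,0],"grip":0},{"linear":[0.07,0,0.003],"rotation":[0,0,0],"grip":0}]' 100
python3 -c "from h import *;st()"
```

```text
time_s: 26.4
eef_pos: [467.2, -322.5, 69.7]
ee_rot: [0.459, -0.538, 0.459, 0.538]
force: [-0.2, -1.1, -6.4]
grip_width: 0.164
t 26.4 station xy -182.3481549923179 -434.41090742895 z 69.7227308605335 Fx,Fy,Fz -0.4351765180725671 -1.0304909958329709 -6.44056737352274 T [-0.038  0.088  0.005] w 14.031734337739122
```

```bash
python3 -m jog '[{"linear":[0.005,0,0],"rotation":[0,0,0],"grip":0},{"linear":[0.009,0,0],"rotation":[0,0,0],"grip":0},{"linear":[0.012,0,0],"rotation":[0,0,0],"grip":0},{"linear":[0.012,0,0],"rotation":[0,0,0],"grip":0}]' 100
python3 -c "from h import *;st()"
```

```text
time_s: 26.73
eef_pos: [467.3, -322.7, 66.5]
ee_rot: [-0.459, 0.538, -0.459, -0.538]
force: [-1.0, 0.1, -2.0]
grip_width: 0.167
t 26.7333 station xy -182.27059629097155 -434.5605040942363 z 66.48387633721417 Fx,Fy,Fz -0.9150902035352564 0.30052524667579705 -1.9628145385415454 T [ 0.099  0.118 -0.002] w 14.246462796474445
```

Weight is mostly on the tray floor. Opening, then up and away.

```bash
python3 -m jog '[{"linear":[0.002,0,0],"rotation":[0,0,0],"grip":0},{"linear":[0.002,0,0],"rotation":[0,0,0],"grip":40},{"linear":[0.002,0,0],"rotation":[0,0,0],"grip":70},{"linear":[0.002,0,0],"rotation":[0,0,0],"grip":70},{"linear":[0.002,0,0],"rotation":[0,0,0],"grip":70},{"linear":[-0.05,0,0],"rotation":[0,0,0],"grip":70},{"linear":[-0.15,0,0],"rotation":[0,0,0],"grip":70},{"linear":[-0.27,0,0],"rotation":[0,0,0],"grip":70},{"linear":[-0.4,0,0],"rotation":[0,0,0],"grip":70},{"linear":[-0.45,0,0],"rotation":[0,0,0],"grip":70},{"linear":[-0.45,0.3,0.7],"rotation":[0,0,0],"grip":70},{"linear":[-0.45,0.3,0.7],"rotation":[0,0,0],"grip":70},{"linear":[-0.45,0.3,0.7],"rotation":[0,0,0],"grip":70},{"linear":[-0.45,0.3,0.7],"rotation":[0,0,0],"grip":70},{"linear":[-0.45,0.3,0.7],"rotation":[0,0,0],"grip":70},{"linear":[-0.45,0.3,0.7],"rotation":[0,0,0],"grip":70},{"linear":[-0.45,0.3,0.7],"rotation":[0,0,0],"grip":70}]' 80
python3 - <<'E'
from h import *
st()
p,d=capture("scene")
cv2.imwrite("pics/f1.png",cv2.resize(p[110:345,150:420,::-1],None,fx=2.5,fy=2.5,interpolation=cv2.INTER_CUBIC))
p,d=capture("top");p=np.ascontiguousarray(p[...,::-1])
cv2.imwrite("pics/f1t.png",p)
c=calibration("top");hsv=cv2.cvtColor(p,cv2.COLOR_BGR2HSV);box=np.zeros(p.shape[:2],np.uint8);box[215:310,430:510]=255
print(rect(cv2.inRange(hsv,(5,120,60),(16,255,255))&box,93,c))
cv2.imwrite("pics/f1z.png",cv2.resize(p[215:315,415:525],None,fx=6,fy=6,interpolation=cv2.INTER_CUBIC))
E
```

```text
time_s: 28.15
eef_pos: [343.7, -126.6, 201.7]
ee_rot: [-0.458, 0.539, -0.458, -0.538]
force: [0.3, -0.2, -0.1]
grip_width: 0.821
t 28.15 station xy -260.136115328416 -216.2915769029467 z 201.68632772870075 Fx,Fy,Fz 0.2762770791484726 -0.31564351899537674 -0.1423534245938406 T [-0.009 -0.002 -0.014] w 70.12557006618418
(((464.40411376953125, -322.89764404296875), (129.4673614501953, 18.510995864868164), 8.661128044128418), array([[ 399.015, -323.496],
       [ 401.802, -341.796],
       [ 529.793, -322.299],
       [ 527.006, -303.999]], dtype=float32), (470, 235, 16, 52))
```

View pics/f1.png

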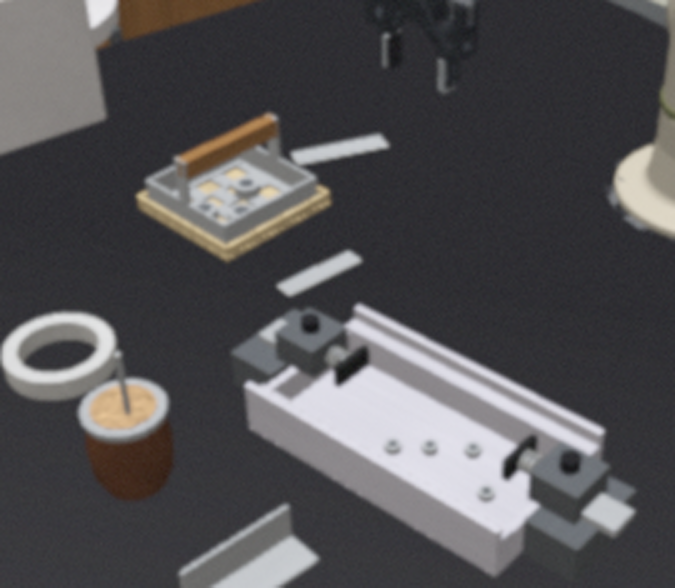

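View pics/f1z.png

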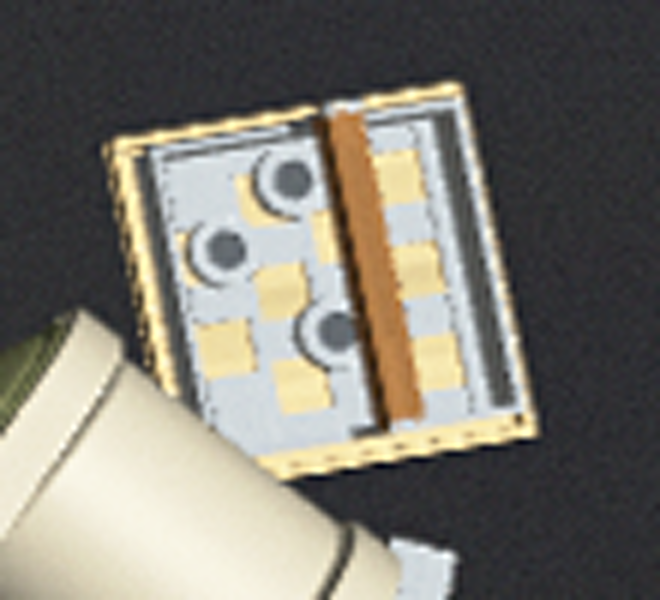

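View pics/f1t.png

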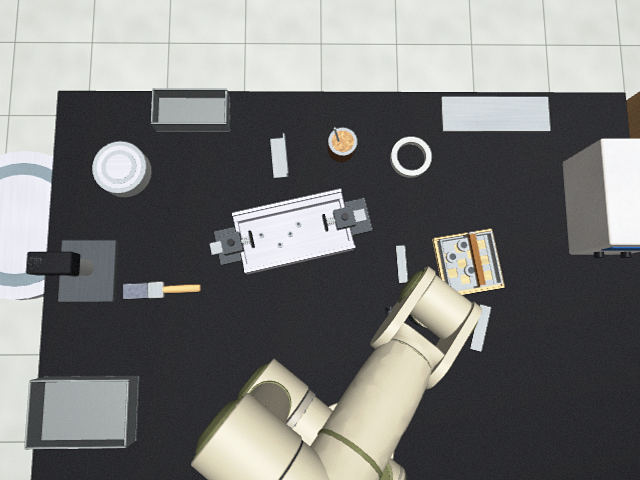

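The sieve is inside the tray with its three large nuts, the four small nuts are in the catch tray, and the bystanders are where they were. A last depth check for flatness, then handing in.

Run:
```python
from h import *
p,d=capture("top");c=calibration("top");K=c["intrinsics"];T=np.array(c["world_from_camera"])
hsv=cv2.cvtColor(np.ascontiguousarray(p[...,::-1]),cv2.COLOR_BGR2HSV)
m=cv2.inRange(hsv,(8,150,120),(16,255,255));m[:215]=0;m[310:]=0;m[:,:430]=0;m[:,510:]=0
m=cv2.erode(m,np.ones((3,3)))
v,u=np.nonzero(m);z=d[v,u];C=np.stack([(u-K[0,2])/K[0,0]*z,-(v-K[1,2])/K[1,1]*z,-z],1);W=C@T[:3,:3].T+T[:3,3]
o=W[:,0].argsort();print(len(o),"handle top z: near",np.median(W[o[:30],2]),"far",np.median(W[o[-30:],2]),"expected 93")
```

```text
3 handle top z: near 91.32938565760242 far 91.32938565760242 expected 93
```

Run:
```python
from h import *
p,d=capture("top");c=calibration("top");K=c["intrinsics"];T=np.array(c["world_from_camera"])
hsv=cv2.cvtColor(np.ascontiguousarray(p[...,::-1]),cv2.COLOR_BGR2HSV)
m=cv2.inRange(hsv,(5,120,100),(16,255,255));m[:215]=0;m[310:]=0;m[:,:430]=0;m[:,510:]=0
v,u=np.nonzero(m);z=d[v,u];C=np.stack([(u-K[0,2])/K[0,0]*z,-(v-K[1,2])/K[1,1]*z,-z],1);W=C@T[:3,:3].T+T[:3,3]
W=W[W[:,2]>80];o=W[:,0].argsort();n=len(o)//5
for k in range(5): print(np.median(W[o[k*n:(k+1)*n]],0))
finish_job()
```

```text
[ 414.473 -328.4     93.944]
[ 439.95  -326.3     92.949]
[ 466.752 -321.613   93.173]
[ 492.028 -317.78    93.372]
[ 517.528 -313.226   94.038]
the job is handed in; nothing more can be done
```

The sieve is sitting flat in the plywood tray with the three large nuts in it. All four small nuts are in the catch tray, and I handed the job in at about 28.4 s. No verdict was reported.

- **Feeling the stops:** I slid the sieve slowly left until the spring gave about 5 N, then right to about the same. That gave roughly 48 mm of free travel.
- **Shaking:** I shook it between the stops in several bouts. The largest commanded swing was 22 mm either side of the middle, inside that free travel, but forces during the shaking itself were not logged. Twice I let go of the handle with the sieve still on the rails to look from above.
- **Setting down:** With the sieve lifted clear, the scene camera showed all four small nuts in the catch tray. I carried it over, lowered it until the tray took the weight, and let go.

**Last checks**
- **Height and tilt:** The handle top measured 93–94 mm along its length (93 expected), so the sieve is down on the tray floor and level along the bar. I did not measure tilt across the bar.
- **Centring:** The sieve's centre was about 2 mm from the tray's in the top view.
- **Everything else:** The bystanders look unmoved by eye, and the gripper is clear of everything.

**Disagreements:** Before lowering, the two cameras differed by a few millimetres on the centring, so I used a middle value. My first depth check had only 3 usable pixels (91.3 mm), so I repeated it.

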